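# Finish the filled roll, then hold the display case open

## Task

Finish the filled roll on the plate: lower the patty onto the bottom half of the roll and then the domed top half onto the patty, each set down (not dropped), lying flat and centred so that the roll stands straight in the middle of its plate. Then lift the lid of the glass-and-wood display case and hold it 60 degrees open from closed, so that a colleague can put the plate in; the lid falls shut if let go, so your program finishes while the gripper is still holding it there. Do not let the lid bang shut, do not push the plate about, and leave the loaf, the jar and the mug where they are.

Things in the scene. Friction and masses are not known exactly. Their poses are not given: they have to be found in the camera images.
- patty_center (a point): Centre of the patty, half-way up: a flat dark brown disc, 58 mm across, 18 mm thick, edges bevelled 3 mm, about 55 g. Starts flat on a fixed wooden board (220 x 130 mm, 14 mm thick), about 105 mm from the top half of the roll along the board's length (roughly x); which is nearer the robot varies.
- crown_center (a point): Centre of the top half of the bread roll, 15 mm above its flat cut underside: 60 mm across, 30 mm high, side upright from 2 to 13 mm above the underside, domed and seeded above that, about 35 g. Starts dome up on the same board. z axis up, towards the dome.
- heel_center (a point): Centre of the bottom half of the roll, half-way up: a bread disc 58 mm across, 18 mm thick, flat cut face up, about 35 g. Starts already lying in the middle of the plate. z axis up.
- plate: Round white plate, loose, 144 mm across, 14 mm high, about 0.32 kg, lying on the counter; origin at the centre of its underside. Plate and board lie side by side on the robot's right; which of them is farther right varies.
- case: Display case, fixed: reddish wood frame with glass panes and a loaf inside, 250 mm deep (x), 280 mm wide (y), 128 mm high with its lid shut. Origin at the centre of its underside; its x axis points from the knob side (facing the robot) to the back, turned from world x by up to about 20 degrees. The 46 mm of the top behind the hinge line is a fixed board.
- lid_hinge (a point): Middle of the lid's hinge line, 77 mm behind the case's origin and 128 mm above the counter, fixed to the case and with the case's axes (y along the hinge line). The lid is a wood frame with a glass pane, 18 mm thick, 280 mm wide, about 0.45 kg; its top face starts at the hinge line and reaches 204 mm towards -x (the robot).
- lid_knob (a point): Centre of the lid's round wooden knob, 28 mm across, 30 mm long, standing straight out of the middle of the lid's front edge on a 17 mm long stem. It lies 236 mm from the hinge line, 9 mm below the lid's top face: lid shut, at (-236, 0, -9) mm from lid_hinge in its axes. Pinched along y from above, it can turn between the fingers as the lid swings about y.
- lid (a joint): Opening angle of the lid in rad: 0 shut (lid level), growing as the knob rises; upright at 1.57, stop at 1.75. No spring or stay: it falls shut from anything well below upright. 60 degrees is 1.047.
- jar: Glass jar standing on the counter, 72 mm across, 100 mm high; origin at the centre of its underside. Leave it alone.
- cup: White mug standing on the counter, 76 mm across, 65 mm high, with a handle; origin at the centre of its underside. Leave it alone.
- loaf: Round loaf inside the case at its +y end (the robot's left), 84 mm across, 56 mm high, loose; origin at the centre of its underside. Leave it alone.
Mind the look-alikes: they are no part of the job. Leave any purple or yellow look-alike of the part that bears crown_center alone.

How it is judged:
By the outcome, as a careful person would: the job done as asked, in the order asked, and still so for the second after the job is handed in, while the arm keeps its last pose, push and grip.
It also fails if it takes over 59 s, if anything falls off the work surface, if the arm or the gripper's body presses on something with over 40 N, if the wrist force passes 120 N, or if a joint passes its speed limit or range.

## Robot

A 6-joint arm with a two-finger parallel gripper is mounted at the origin on the work surface. World frame = base frame: x ahead of the robot, y to its left, z up, the work surface at z = 0. Lengths are in m, angles in rad, forces in N, time in s.
With the tool pointing down it reaches from about 0.35 to 0.85 m from the base axis. Payload 8.1 kg.
Tool frame: the origin (TCP) lies midway between the tips of the shut fingers; the grasp point (between the pads) lies 19 mm behind it (robot.tcp_to_grasp is the distance from the TCP to the grasp point, in m); z points along the fingers, y is the direction in which the jaws open and shut (so a half turn about z gives the same grasp; the last joint's range is limited). The gripper opens to 93 mm and grips with 3 to 60 N. Pads are 15 mm wide; open, the fingers measure 128 mm over their backs; the gripper's body (75 mm by 188 mm) begins 65 mm behind the grasp point.
Start: joints at [-0.085, 0.13, 1.488, -0, 1.523, -0.085], TCP at [0.6, 0, 0.188] pointing down, gripper open.
Joint ranges: [-2.96, 2.96], [-0.89, 2.26], [0.02, 2.5], [-1.34, 4.48], [0, 2.73], [-2.66, 2.66]. Speed limits (rad/s): [2.39, 2.39, 2.79, 3.14, 3.14, 3.14].

## Interface

Orientations are given as a rotation vector (axis times angle).
In Python, from plant import robot gives the robot as it stands.
- The arm moves only by the tool send_rows, never from a script. Its argument "series" is a list of rows, each an object of numbers: "wx", "wy", "wz": the turn, a rotation vector about the world's x, y, z in rad; "dx", "dy", "dz": the shift along the world's x, y, z in cm; "fingers": the closure in counts, from 0 (fully open) to 255 (shut). In form: [{"wx": .., "wy": .., "wz": .., "dx": .., "dy": .., "dz": .., "fingers": ..}, ...]. A call has 1 to 20 rows; each row shifts and turns the pose as measured when the row begins; what a row does not reach is not made up. A row lasts 1/12 s, in which the tool goes at most 41.7 mm and 7.16 degrees, less where a joint would pass 70% of its speed; a pose out of reach is approached as far as the arm can. A call is refused whole if a number of a shift passes 4.17 or a number of a turn 0.125, either way. A call with a gripper value outside its range is refused whole. The fingers move at their own pace and stop on an object; "newtons" is the grip in N (left out, the last holds). Time passes only in rows, so rows that do not move let the fingers close. It gives the time, the measured TCP pose, the force and the opening at its end, in the units of the state.
- robot.read_state(): the state, without advancing time (a new reading comes with each control period).
- robot.read_camera(name): name is "scene" or "side" or "wrist"; returns the picture (420x560x3 uint8, red, green, blue); there is no depth.
- robot.camera_info(name): a dict with "intrinsics" (3x3 intrinsics, pixels), "k1" (the pictures are not rectified: a ray, as slopes to the right and down, at radius r is drawn at 1 + k1 r^2 times it, then the intrinsics apply), "extrinsics" (4x4, takes a point from world to camera coordinates); the wrist camera has in their place "tool_from_camera" (4x4, takes a point from camera to tool coordinates, whose origin is the TCP and whose axes are the flange's). Camera axes: x right, y up, looking along -z (the intrinsics and any distortion apply to the point x, -y, -z); pixel columns grow to the right and rows downward; lengths in m; the calibration is good to about 2 mm. A picture is of the moment at which its call begins: read the wrist's pose just before it. camera_info takes no time and is no camera call.
- robot.close_job(): hands the job in, once; it reports no verdict.
The state is a dict: "t": time; "q": joint angles; "dq": joint speeds; "joint_torque": joint torques, N m; "tool_pos": TCP position; "orientation": TCP orientation; "force": force on the tool from outside, world axes, zero at the start; "wrist_torque": the same for the moment, N m; "opening": finger opening in m.
Only numpy, scipy, OpenCV 4.12 (cv2) and the standard library are available. Lean on these libraries where they do the work, as an engineer would, in place of code of your own. Each camera call takes 0.05 s, during which the arm holds its last target.

## Working session

There is one attempt and no reset: what is moved stays moved. The work goes in short steps, Python scripts to look and compute and a tool call to move; the robot and the scene stay as the last step left them, time stands still between calls to the robot, and variables do not carry over. Pictures are saved under pics/ and viewed, and the job is handed in when it is done.

Besides the shell and the picture viewer there is one more tool, called after "Call:" as name(argument=value, ...), one argument or row to a line, values as JSON. send_rows: Moves the arm, as the interface text tells. Its arguments: {"type":"object","properties":{"series":{"type":"array","items":{"type":"object","properties":{"wx":{"type":"number"},"wy":{"type":"number"},"wz":{"type":"number"},"dx":{"type":"number"},"dy":{"type":"number"},"dz":{"type":"number"},"fingers":{"type":"number"}}}},"newtons":{"type":"number"}},"required":["series"]}

```bash
ls; mkdir -p pics; cat > h.py <<'E'
import numpy as np, cv2
from plant import robot
from scipy.spatial.transform import Rotation as R
def cam(name):
    ci=robot.camera_info(name); s=robot.read_state()
    K=np.array(ci["intrinsics"]);k1=ci["k1"]
    if name=="wrist":
        T=np.eye(4);T[:3,:3]=R.from_rotvec(s["orientation"]).as_matrix();T[:3,3]=s["tool_pos"]
        C=T@np.array(ci["tool_from_camera"])
    else: C=np.linalg.inv(np.array(ci["extrinsics"]))
    return K,k1,C
def ray(c,uv):
    K,k1,C=c
    p=cv2.undistortPoints(np.array([[uv]],float),K,np.array([k1,0,0,0.]))[0,0]
    return C[:3,3],C[:3,:3]@np.array([p[0],-p[1],-1])
def onz(c,uv,z):
    o,d=ray(c,uv); return o+d*(z-o[2])/d[2]
def proj(c,P):
    K,k1,C=c
    q=np.linalg.inv(C)@np.append(P,1); x,y=q[0]/-q[2],-q[1]/-q[2]
    r=1+k1*(x*x+y*y); return K[:2,:2]@[x*r,y*r]+K[:2,2]
def tri(rays):
    A=0;b=0
    for o,d in rays:
        d=d/np.linalg.norm(d);M=np.eye(3)-np.outer(d,d);A=A+M;b=b+M@o
    return np.linalg.solve(A,b)
def shot(name,f):
    im=robot.read_camera(name); cv2.imwrite("pics/"+f+".png",cv2.cvtColor(im,cv2.COLOR_RGB2BGR)); return im
E
python3 - <<'E'
from h import *
np.set_printoptions(precision=4,suppress=True)
for n in ["scene","side","wrist"]:
    c=cam(n); np.save(n+"_c0.npy",np.array(c,dtype=object),allow_pickle=True); print(n,c[0],c[1],c[2]); shot(n,n+"0")
print(robot.read_state())
E
```

```text
pics
scene [[424.4835   0.     278.6154]
 [  0.     424.4835 207.3052]
 [  0.       0.       1.    ]] -0.11788336741272723 [[-0.7114 -0.5802  0.3967  1.0645]
 [ 0.7028 -0.5819  0.4093  0.4968]
 [-0.0066  0.5699  0.8217  1.177 ]
 [ 0.      0.      0.      1.    ]]
side [[391.7355   0.     281.2935]
 [  0.     391.7355 210.8338]
 [  0.       0.       1.    ]] -0.06806994226418488 [[ 0.9378  0.254  -0.2365  0.3255]
 [-0.3467  0.7182 -0.6033 -0.6596]
 [ 0.0166  0.6478  0.7617  0.8772]
 [ 0.      0.      0.      1.    ]]
wrist [[297.9057   0.     277.8351]
 [  0.     297.9057 211.8628]
 [  0.       0.       1.    ]] -0.06321838290313231 [[ 1.     -0.0007  0.0024  0.601 ]
 [ 0.      0.9659  0.2588  0.0723]
 [-0.0025 -0.2588  0.9659  0.3833]
 [ 0.      0.      0.      1.    ]]
{'t': 0.15, 'q': array([-0.0854,  0.131 ,  1.489 , -0.    ,  1.523 , -0.0854]), 'dq': array([-0.    , -0.0036, -0.0034, -0.0007,  0.0001, -0.0009]), 'joint_torque': array([  0.0001, -56.0474, -49.2334,   0.0768,   0.0306,  -0.0001]), 'tool_pos': array([0.5995, 0.0001, 0.1874]), 'orientation': array([-2.2206, -2.2207,  0.0015]), 'force': array([-0.348 ,  0.0675,  0.1196]), 'wrist_torque': array([-0.0404,  0.0428,  0.0089]), 'opening': 0.0931022142863849}
```

View pics/scene0.png

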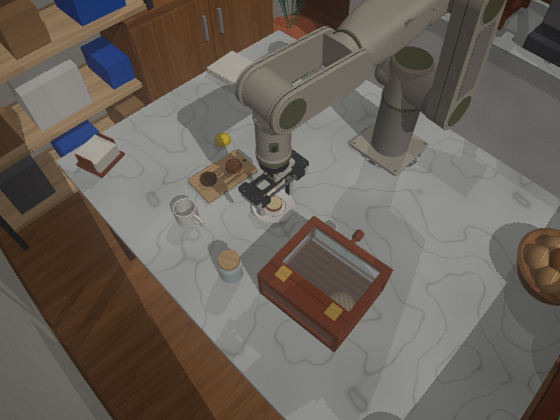

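View pics/side0.png

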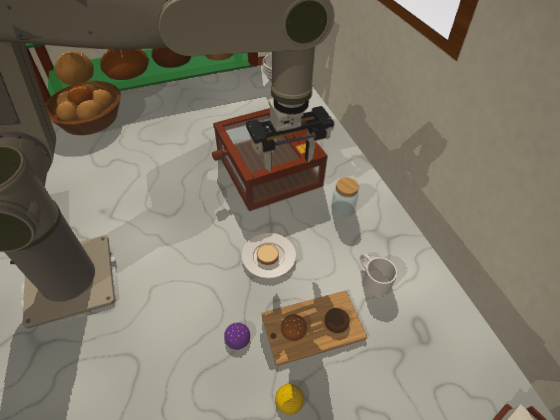

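View pics/wrist0.png

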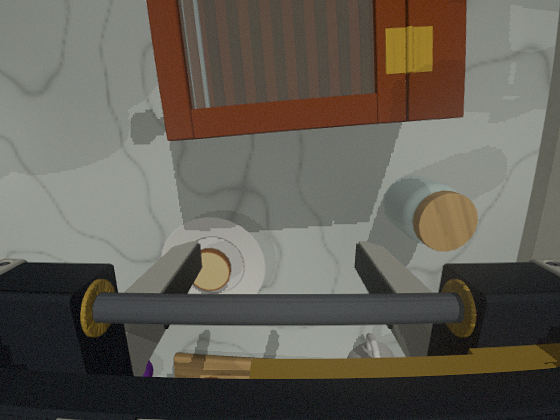

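Side view: the plate with the heel is near (268,257). The board holds the crown at (294,326) and the patty at (337,320). The purple and yellow decoys are at (237,336) and (289,399), and the knob is near (218,155). Next I'll zoom in and measure.

```bash
python3 - <<'E'
import cv2
a=cv2.imread('pics/side0.png'); b=cv2.imread('pics/scene0.png')
cv2.imwrite('pics/side0z.png',cv2.resize(a[220:380,220:420],None,fx=4,fy=3.75,interpolation=cv2.INTER_CUBIC) if 0 else cv2.resize(a[220:370,220:420],None,fx=4,fy=4,interpolation=cv2.INTER_CUBIC))
cv2.imwrite('pics/side0k.png',cv2.resize(a[90:220,190:350],None,fx=4,fy=4,interpolation=cv2.INTER_CUBIC))
cv2.imwrite('pics/scene0z.png',cv2.resize(b[120:270,165:365],None,fx=4,fy=4,interpolation=cv2.INTER_CUBIC))
cv2.imwrite('pics/scene0k.png',cv2.resize(b[210:360,240:420],None,fx=4,fy=4,interpolation=cv2.INTER_CUBIC))
E
```

```text
(no output)
```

View pics/side0z.png

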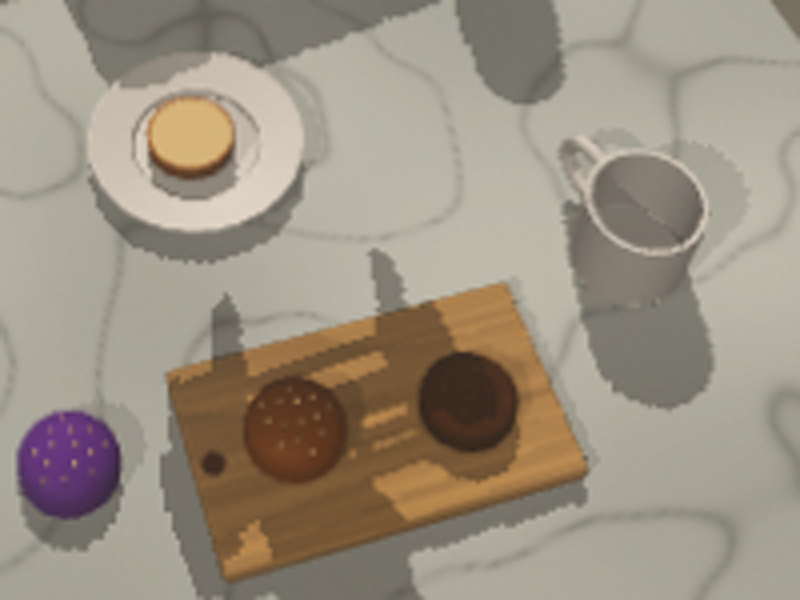

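View pics/side0k.png

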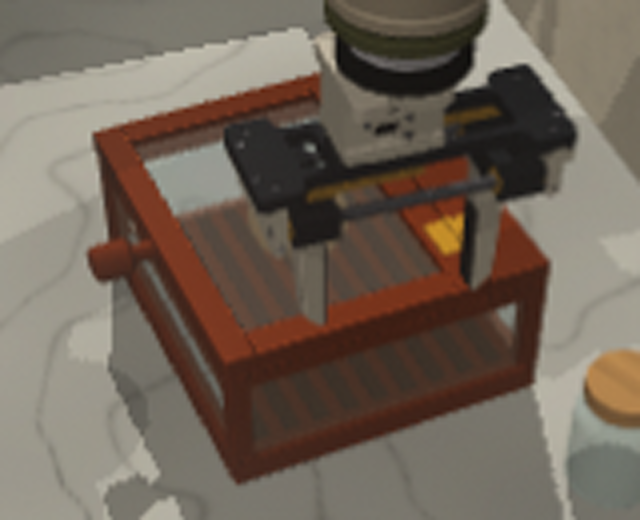

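View pics/scene0z.png

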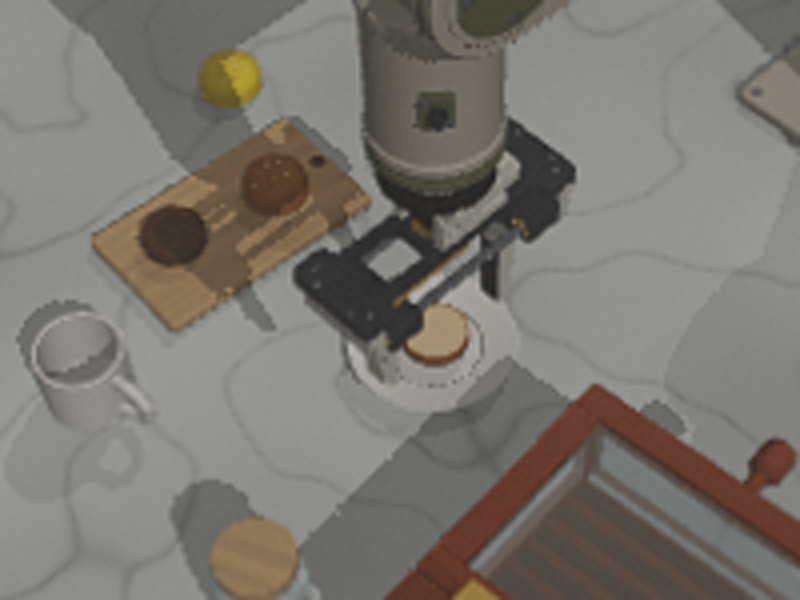

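View pics/scene0k.png

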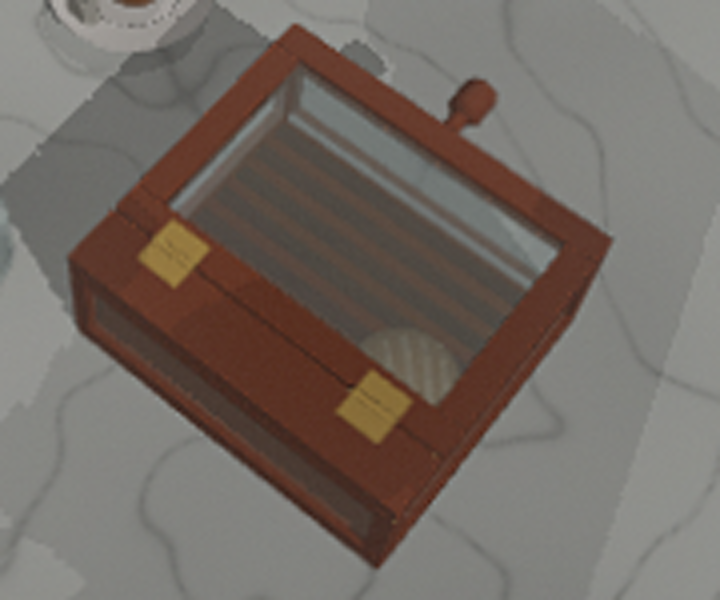

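```bash
python3 - <<'E'
from h import *
np.set_printoptions(precision=4,suppress=True)
A=cam("scene");B=cam("side")
def both(n,a,b,z):
    print(n,"tri",tri([ray(A,a),ray(B,b)]),"scene@z",onz(A,a,z),"side@z",onz(B,b,z))
both("patty",(208.2,179),(337,320.5),.023)
both("crown",(233.75,166.25),(293.75,327.25),.029)
both("heeltop",(274,203.25),(267.75,253.75),.026)
print("plate",onz(B,(269,255.25),.014))
print("platew",[onz(B,p,.014) for p in [(242,256),(296,255),(269,233),(269,277.5)]])
for n,a in dict(FR=(313.75,216.75),FL=(393,270),BR=(257.5,274.5),BL=(338,339.5)).items(): print(n,onz(A,a,.128))
for n,a in dict(FL=(213.75,124.25),FR=(248.25,180),BR=(327,156)).items(): print(n,'side',onz(B,a,.128))
both("knob",(358,235.25),(217.25,155.5),.119)
# board corners
for p in [(168,375),(508,283),(588,466),(228,580)]: print("board",onz(B,(220+p[0]/4,220+p[1]/4),.014))
E
```

```text
patty tri [ 0.5967 -0.3395  0.0204] scene@z [ 0.5969 -0.337   0.023 ] side@z [ 0.5968 -0.3411  0.023 ]
crown tri [ 0.4953 -0.3201  0.0202] scene@z [ 0.4984 -0.3131  0.029 ] side@z [ 0.4948 -0.3243  0.029 ]
heeltop tri [ 0.5057 -0.1046  0.0171] scene@z [ 0.5082 -0.0991  0.026 ] side@z [ 0.5055 -0.1115  0.026 ]
plate [ 0.5096 -0.1094  0.014 ]
platew [array([ 0.4418, -0.0878,  0.014 ]), array([ 0.5771, -0.1327,  0.014 ]), array([ 0.5337, -0.0399,  0.014 ]), array([ 0.4874, -0.1732,  0.014 ])]
FR [0.5083 0.0719 0.128 ]
FL [0.4827 0.3457 0.128 ]
BR [0.755  0.0918 0.128 ]
BL [0.7356 0.3652 0.128 ]
FL side [0.4829 0.3339 0.128 ]
FR side [0.5121 0.0655 0.128 ]
BR side [0.7532 0.0836 0.128 ]
knob tri [0.4592 0.2024 0.1168] scene@z [0.4597 0.2032 0.119 ] side@z [0.4593 0.1993 0.119 ]
board [ 0.4393 -0.2612  0.014 ]
board [ 0.6571 -0.2747  0.014 ]
board [ 0.6479 -0.3976  0.014 ]
board [ 0.4314 -0.3875  0.014 ]
```

Call:
send_rows(
  series=[
    {"dy": -4, "dz": -0.5, "fingers": 0},
    {"dy": -4, "dz": -0.5},
    {"dy": -4, "dz": -0.5},
    {"dy": -4, "dz": -0.5},
    {"dy": -4, "dz": -0.5},
    {"dy": -4, "dz": -1},
    {"dy": -4, "dz": -1},
    {"dy": -4, "dz": -1},
    {"dy": -2, "dz": -1},
    {"dy": 0},
    {"dy": 0},
  ],
)

```text
schema error: expected keys wx, wy, wz, dx, dy, dz, fingers
```

```bash
python3 - <<'E'
from h import *
np.set_printoptions(precision=4,suppress=True)
s=robot.read_state();print(s["t"],s["tool_pos"],s["orientation"],s["dq"],s["force"])
shot("wrist","w1")
E
```

```text
0.15 [0.5995 0.0001 0.1874] [-2.2206 -2.2207  0.0015] [-0.     -0.0036 -0.0034 -0.0007  0.0001 -0.0009] [-0.348   0.0675  0.1196]
```

View pics/w1.png

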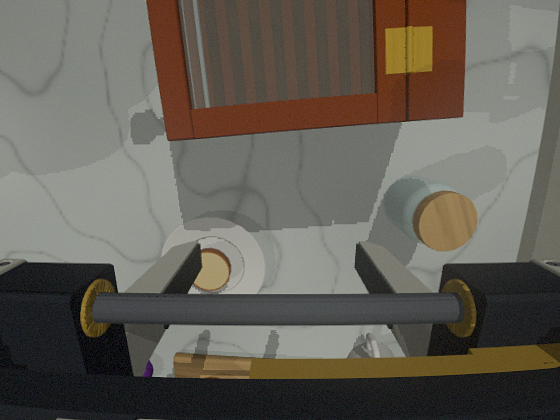

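The call was refused because every row needs all seven keys. The arm didn't move and the picture is unchanged, so I'll resend.

Call:
send_rows(
  series=[
    {"wx": 0, "wy": 0, "wz": 0, "dx": 0, "dy": -4, "dz": -0.5, "fingers": 0},
    {"wx": 0, "wy": 0, "wz": 0, "dx": 0, "dy": -4, "dz": -0.5, "fingers": 0},
    {"wx": 0, "wy": 0, "wz": 0, "dx": 0, "dy": -4, "dz": -0.5, "fingers": 0},
    {"wx": 0, "wy": 0, "wz": 0, "dx": 0, "dy": -4, "dz": -0.5, "fingers": 0},
    {"wx": 0, "wy": 0, "wz": 0, "dx": 0, "dy": -4, "dz": -0.5, "fingers": 0},
    {"wx": 0, "wy": 0, "wz": 0, "dx": 0, "dy": -4, "dz": -1, "fingers": 0},
    {"wx": 0, "wy": 0, "wz": 0, "dx": 0, "dy": -4, "dz": -1, "fingers": 0},
    {"wx": 0, "wy": 0, "wz": 0, "dx": 0, "dy": -4, "dz": -1, "fingers": 0},
    {"wx": 0, "wy": 0, "wz": 0, "dx": 0, "dy": -2, "dz": -1, "fingers": 0},
    {"wx": 0, "wy": 0, "wz": 0, "dx": 0, "dy": 0, "dz": 0, "fingers": 0},
    {"wx": 0, "wy": 0, "wz": 0, "dx": 0, "dy": 0, "dz": 0, "fingers": 0},
  ],
)

```text
t: 1.12
tool_pos: [0.5953, -0.3484, 0.1184]
orientation: [-2.212, -2.226, -0.001]
force: [1.0, 0.8, -0.6]
opening: 0.093
```

```bash
python3 - <<'E'
from h import *
np.set_printoptions(precision=4,suppress=True)
s=robot.read_state();print(s["t"],s["tool_pos"],s["orientation"],s["dq"],s["force"])
shot("wrist","w2")
E
```

```text
1.1167 [ 0.5953 -0.3484  0.1184] [-2.2123 -2.2258 -0.0015] [-0.0357  0.0353 -0.0011 -0.005  -0.0103 -0.0114] [ 1.033   0.7985 -0.5709]
```

View pics/w2.png

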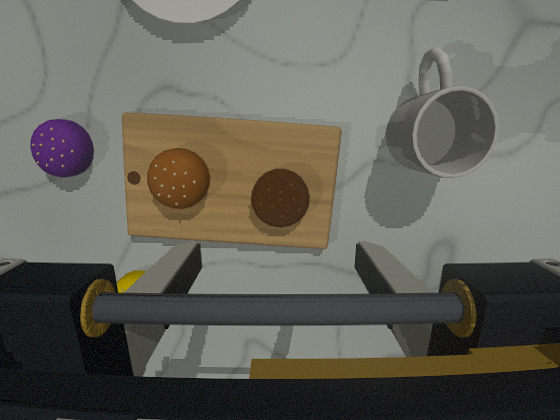

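Wrist view: the patty is near (280,197), the crown near (178,178), the mug at (440,130), and the plate edge is at the top. Next I'll segment them.

```bash
cat >> h.py <<'E'
def blob(im,mask,box=None,bg=None):
    m=mask.astype(np.uint8)*255
    if box: 
        k=np.zeros_like(m);k[box[1]:box[3],box[0]:box[2]]=1;m=m*k
    m=cv2.morphologyEx(m,cv2.MORPH_CLOSE,np.ones((5,5)));m=cv2.morphologyEx(m,cv2.MORPH_OPEN,np.ones((5,5)))
    cs,_=cv2.findContours(m,cv2.RETR_EXTERNAL,cv2.CHAIN_APPROX_NONE)
    c=max(cs,key=cv2.contourArea); h=cv2.convexHull(c)
    return cv2.fitEllipse(c),cv2.contourArea(c),cv2.minEnclosingCircle(h)
E
python3 - <<'E'
from h import *
np.set_printoptions(precision=4,suppress=True)
im=cv2.cvtColor(cv2.imread('pics/w2.png'),cv2.COLOR_BGR2RGB);c=cam("wrist")
g=im.astype(int)
for p in [(280,197),(178,178),(230,200),(180,220),(300,240)]: print(p,im[p[1],p[0]])
pm=(g.sum(2)<190)&(g[...,0]>g[...,2]+10)
e,a,mc=blob(im,pm,(240,160,320,235)); print("patty",e,a,mc,onz(c,e[0],.029))
hsv=cv2.cvtColor(im,cv2.COLOR_RGB2HSV)
cm=(g[...,1]<0.58*g[...,0])
e2,a,mc=blob(im,cm,(140,140,220,220)); print("crown",e2,a,mc,[onz(c,e2[0],z) for z in(.025,.029)])
for p in [(124,113),(340,126),(328,248),(130,236)]: print("board",onz(c,p,.014))
v=im.copy();cv2.ellipse(v,e,(0,255,0),1);cv2.ellipse(v,e2,(0,255,255),1)
cv2.imwrite('pics/w2s.png',cv2.cvtColor(cv2.resize(v[100:260,110:350],None,fx=3,fy=3),cv2.COLOR_RGB2BGR))
E
```

```text
(280, 197) [65 41 17]
(178, 178) [117  76  32]
(230, 200) [136 112  68]
(180, 220) [101  84  54]
(300, 240) [145 120  81]
patty ((279.76422119140625, 197.74874877929688), (57.10525894165039, 57.4310302734375), 25.76018524169922) 2572.5 ((279.6475524902344, 197.75546264648438), 29.48463249206543) [ 0.5977 -0.3374  0.029 ]Traceback (most recent call last):
  File "<stdin>", line 10, in <module>
  File "h.py", line 35, in blob
    c=max(cs,key=cv2.contourArea); h=cv2.convexHull(c)
ValueError: max() iterable argument is empty
```

```bash
python3 - <<'E'
from h import *
np.set_printoptions(precision=4,suppress=True)
im=cv2.cvtColor(cv2.imread('pics/w2.png'),cv2.COLOR_BGR2RGB);c=cam("wrist")
g=im.astype(int)
pm=(g.sum(2)<190)&(g[...,0]>g[...,2]+10)
e,a,mc=blob(im,pm,(240,160,320,235))
hsv=cv2.cvtColor(im,cv2.COLOR_RGB2HSV)
cm=(hsv[...,1]>155)
e2,a,mc=blob(im,cm,(140,140,220,220)); print("crown",e2,a,mc,[onz(c,e2[0],z) for z in(.025,.029)])
for p in [(124,113),(340,126),(328,248),(130,236)]: print("board",onz(c,p,.014))
v=im.copy();cv2.ellipse(v,e,(0,255,0),1);cv2.ellipse(v,e2,(0,255,255),1)
cv2.imwrite('pics/w2s.png',cv2.cvtColor(cv2.resize(v[100:260,110:350],None,fx=3,fy=3),cv2.COLOR_RGB2BGR))
E
```

```text
crown ((177.99195861816406, 177.82740783691406), (58.79216766357422, 61.84819030761719), 103.69635009765625) 2853.0 ((178.0, 178.0), 31.40073585510254) [array([ 0.4974, -0.3189,  0.025 ]), array([ 0.4988, -0.3183,  0.029 ])]
board [ 0.444  -0.2563  0.014 ]
board [ 0.6559 -0.2686  0.014 ]
board [ 0.6503 -0.3957  0.014 ]
board [ 0.4356 -0.384   0.014 ]
```

View pics/w2s.png

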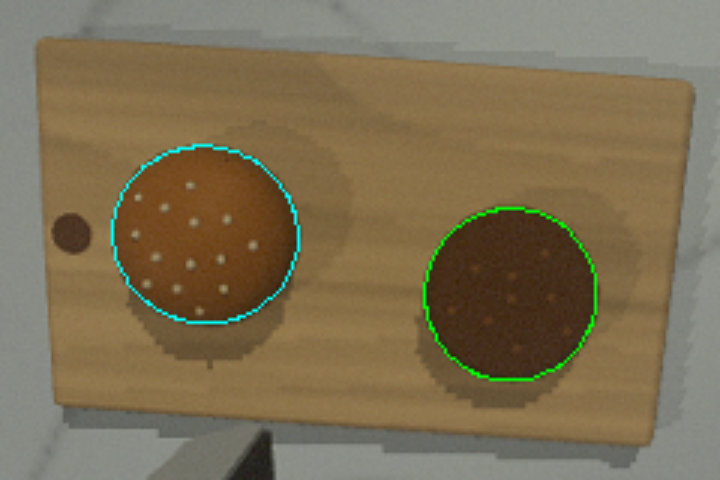

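Call:
send_rows(
  series=[
    {"wx": 0, "wy": 0, "wz": 0, "dx": 0.2, "dy": 1.0, "dz": 0, "fingers": 0},
    {"wx": 0, "wy": 0, "wz": 0, "dx": 0, "dy": 0, "dz": -2.0, "fingers": 0},
    {"wx": 0, "wy": 0, "wz": 0, "dx": 0, "dy": 0, "dz": -2.0, "fingers": 0},
    {"wx": 0, "wy": 0, "wz": 0, "dx": 0, "dy": 0, "dz": -1.5, "fingers": 0},
    {"wx": 0, "wy": 0, "wz": 0, "dx": 0, "dy": 0, "dz": 0, "fingers": 0},
    {"wx": 0, "wy": 0, "wz": 0, "dx": 0, "dy": 0, "dz": 0, "fingers": 0},
  ],
)

```text
t: 1.67
tool_pos: [0.6027, -0.3263, 0.0676]
orientation: [2.203, 2.237, 0.007]
force: [0.2, 0.5, 1.7]
opening: 0.0931
```

```bash
python3 - <<'E'
from h import *
np.set_printoptions(precision=4,suppress=True)
im=shot("wrist","w3");c=cam("wrist");print(robot.read_state()["tool_pos"])
g=im.astype(int)
pm=(g.sum(2)<190)&(g[...,0]>g[...,2]+10)
e,a,mc=blob(im,pm,(220,150,345,290));print(e,onz(c,e[0],.029),onz(c,e[0],.032))
cv2.ellipse(im,e,(0,255,0),1);cv2.imwrite('pics/w3s.png',cv2.cvtColor(im,cv2.COLOR_RGB2BGR))
E
```

```text
[ 0.6027 -0.3261  0.0676]
((270.73651123046875, 235.25750732421875), (66.82694244384766, 67.37870788574219), 61.69125747680664) [ 0.5982 -0.3368  0.029 ] [ 0.5983 -0.3358  0.032 ]
```

View pics/w3s.png

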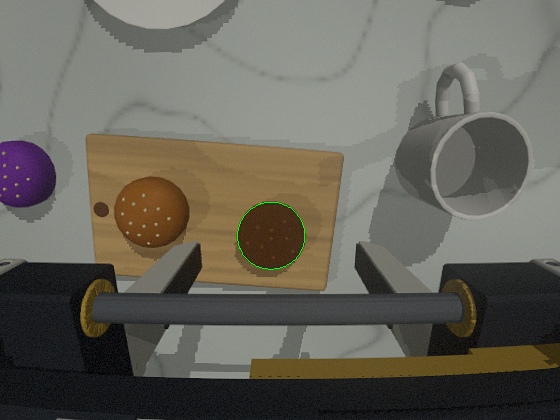

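Call:
send_rows(
  series=[
    {"wx": 0, "wy": 0, "wz": 0, "dx": -0.3, "dy": -0.6, "dz": 0, "fingers": 0},
    {"wx": 0, "wy": 0, "wz": 0, "dx": 0, "dy": -0.2, "dz": 0, "fingers": 0},
    {"wx": 0, "wy": 0, "wz": 0, "dx": 0, "dy": 0, "dz": 0, "fingers": 0},
    {"wx": 0, "wy": 0, "wz": 0, "dx": 0, "dy": 0, "dz": 0, "fingers": 0},
  ],
)

```text
t: 2.05
tool_pos: [0.6023, -0.3341, 0.0729]
orientation: [2.196, 2.236, 0.009]
force: [-0.1, 0.2, -0.3]
opening: 0.0928
```

```bash
python3 - <<'E'
from h import *
np.set_printoptions(precision=4,suppress=True)
s=robot.read_state();print(s["q"],s["dq"],s["tool_pos"],R.from_rotvec(s["orientation"]).as_matrix())
E
```

```text
[-0.5835  0.4301  1.3455  0.0045  1.3575 -0.6029] [-0.0047 -0.008  -0.0128  0.0006  0.0036 -0.0007] [ 0.6023 -0.3341  0.0729] [[-0.0184  0.9998  0.0096]
 [ 0.9998  0.0184 -0.0011]
 [-0.0013  0.0096 -1.    ]]
```

Call:
send_rows(
  series=[
    {"wx": 0, "wy": 0, "wz": 0, "dx": 0, "dy": 0, "dz": 0, "fingers": 0},
  ],
)

```text
t: 2.13
tool_pos: [0.6026, -0.3347, 0.0738]
orientation: [2.195, 2.235, 0.01]
force: [-0.3, -1.0, -1.0]
opening: 0.0927
```

Call:
send_rows(
  series=[
    {"wx": 0, "wy": 0, "wz": 0, "dx": 0, "dy": 0, "dz": 0, "fingers": 0},
  ],
)

```text
t: 2.22
tool_pos: [0.6029, -0.3351, 0.0744]
orientation: [2.195, 2.234, 0.01]
force: [-0.8, -0.5, 0.1]
opening: 0.093
```

Call:
send_rows(
  series=[
    {"wx": 0, "wy": 0, "wz": 0, "dx": -0.4, "dy": -0.3, "dz": 0, "fingers": 0},
  ],
)

```text
t: 2.3
tool_pos: [0.5994, -0.3379, 0.0748]
orientation: [2.194, 2.234, 0.011]
force: [0.7, 0.3, 0.2]
opening: 0.093
```

Call:
send_rows(
  series=[
    {"wx": 0, "wy": 0, "wz": 0, "dx": 0, "dy": 0, "dz": 0, "fingers": 0},
  ],
)

```text
t: 2.38
tool_pos: [0.5988, -0.3386, 0.0748]
orientation: [2.195, 2.233, 0.01]
force: [-0.4, -0.4, 0.3]
opening: 0.0928
```

```bash
cat > st.py <<'E'
import sys
from h import *
np.set_printoptions(precision=4,suppress=True)
s=robot.read_state()
M0=np.array([[0,1,0],[1,0,0],[0,0,-1.]])
a=[float(v) for v in sys.argv[1:]]
yaw=a[3] if len(a)>3 else 0
M=R.from_rotvec(s["orientation"]).as_matrix()
D=R.from_matrix(R.from_rotvec([0,0,yaw]).as_matrix()@M0@M.T).as_rotvec()
print("t %.2f"%s["t"],"pos",s["tool_pos"],"open %.4f"%s["opening"],"F",s["force"],"rot needed",D)
if len(a)>=3: print("delta cm",(np.array(a[:3])-s["tool_pos"])*100)
E
python3 st.py .5982 -.337 .018
```

```text
t 2.38 pos [ 0.5988 -0.3386  0.0748] open 0.0928 F [-0.3858 -0.4067  0.2951] rot needed [ 0.0028  0.0119 -0.0176]
delta cm [-0.0581  0.1632 -5.6833]
```

Call:
send_rows(
  series=[
    {"wx": 0.003, "wy": 0.012, "wz": -0.018, "dx": -0.05, "dy": 0.16, "dz": -1.2, "fingers": 0},
    {"wx": 0, "wy": 0, "wz": 0, "dx": 0, "dy": 0, "dz": -1.5, "fingers": 0},
    {"wx": 0, "wy": 0, "wz": 0, "dx": 0, "dy": 0, "dz": -1.0, "fingers": 0},
    {"wx": 0, "wy": 0, "wz": 0, "dx": 0, "dy": 0, "dz": -0.3, "fingers": 0},
    {"wx": 0, "wy": 0, "wz": 0, "dx": 0, "dy": 0, "dz": 0, "fingers": 0},
  ],
)

```text
t: 2.8
tool_pos: [0.5969, -0.3367, 0.0291]
orientation: [-2.223, -2.215, 0.002]
force: [-1.4, 0.8, 0.6]
opening: 0.0926
```

```bash
python3 st.py .5982 -.337 .018
```

```text
t 2.80 pos [ 0.5969 -0.3367  0.0291] open 0.0926 F [-1.4019  0.8407  0.5629] rot needed [-0.0016 -0.003   0.0035]
delta cm [ 0.132  -0.0335 -1.1051]
```

Call:
send_rows(
  series=[
    {"wx": 0, "wy": 0, "wz": 0, "dx": 0.1, "dy": 0, "dz": -0.7, "fingers": 0},
    {"wx": 0, "wy": 0, "wz": 0, "dx": 0, "dy": 0, "dz": -0.1, "fingers": 0},
    {"wx": 0, "wy": 0, "wz": 0, "dx": 0, "dy": 0, "dz": 0, "fingers": 0},
  ],
)

```text
t: 3.05
tool_pos: [0.5971, -0.3358, 0.0184]
orientation: [-2.221, -2.214, 0.002]
force: [0.2, -1.2, -0.4]
opening: 0.0933
```

```bash
python3 st.py .5982 -.337 .018;  python3 - <<'E'
from h import *
np.set_printoptions(precision=4,suppress=True)
im=shot("wrist","w4");shot("side","s4")
E
```

```text
t 3.05 pos [ 0.5971 -0.3358  0.0184] open 0.0933 F [ 0.1517 -1.2059 -0.4024] rot needed [-0.0032 -0.0054  0.0032]
delta cm [ 0.1141 -0.1171 -0.0383]
```

View pics/w4.png

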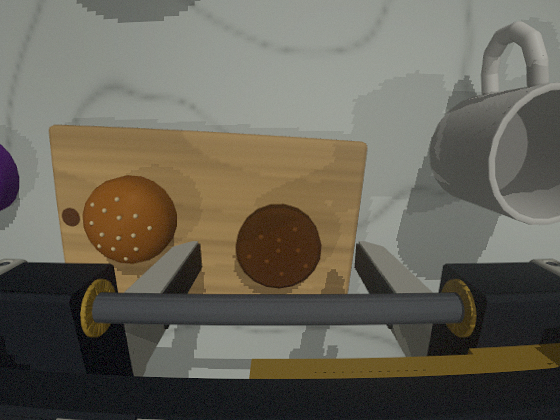

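```bash
 python3 - <<'E'
from h import *
np.set_printoptions(precision=4,suppress=True)
c=cam("wrist");s=robot.read_state();p=s["tool_pos"]
print(proj(c,p),[proj(c,p+[dx,dy,0]) for dx in(-.0465,.0465) for dy in (-.0075,.0075)])
im=cv2.cvtColor(cv2.imread('pics/w4.png'),cv2.COLOR_BGR2RGB);g=im.astype(int)
pm=(g.sum(2)<190)&(g[...,0]>g[...,2]+10)
e,a,mc=blob(im,pm,(215,180,345,293));print(e,onz(c,e[0],.029),onz(c,e[0],.032))
E
```

```text
[276.2325 239.2337] [array([210.6857, 249.1695]), array([209.3243, 229.036 ]), array([342.0981, 249.0951]), array([343.2736, 228.8943])]
((278.0248107910156, 245.9715118408203), (83.47428131103516, 84.11842346191406), 91.06114196777344) [ 0.5984 -0.3369  0.029 ] [ 0.5984 -0.3357  0.032 ]
```

```bash
 python3 - <<'E'
from h import *
np.set_printoptions(precision=4,suppress=True)
c=cam("side")
for uv in [(268.25,170),(308.75,160)]:
    o,d=ray(c,uv)
    for y in(-.0075,0): print(y,o+d*(y-o[1])/d[1])
a=cv2.imread('pics/s4.png');cv2.imwrite('pics/s4z.png',cv2.resize(a[220:370,220:420],None,fx=4,fy=4,interpolation=cv2.INTER_CUBIC))
E
```

```text
-0.0075 [ 0.5446 -0.0075  0.2205]
0 [0.5471 0.     0.2129]
-0.0075 [ 0.6508 -0.0075  0.2212]
0 [0.6545 0.     0.2137]
```

View pics/s4z.png

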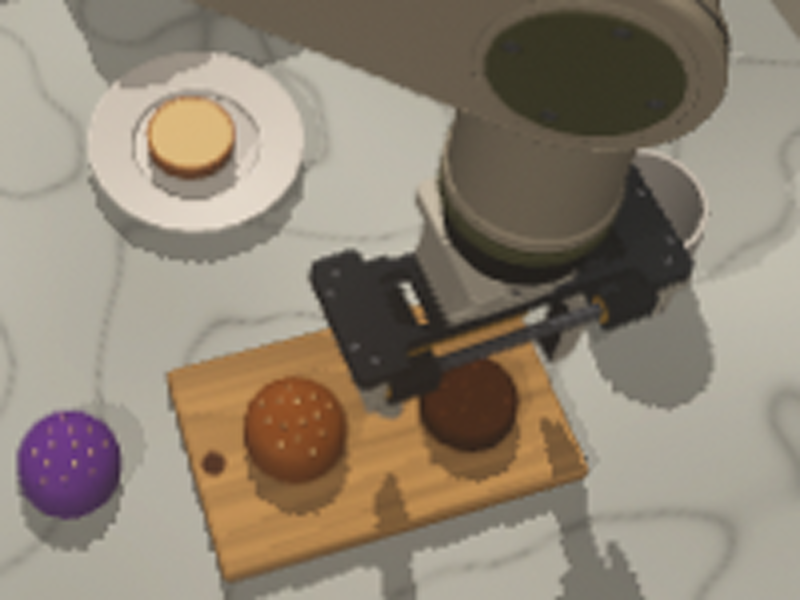

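The open fingertips sit about 30 mm behind the TCP, in both the side and wrist views, so the fingers swing on an arc. I'll close partway to measure how far back the tips are at about 64 mm.

Call:
send_rows(
  series=[
    {"wx": 0, "wy": 0, "wz": 0, "dx": 0.1, "dy": -0.1, "dz": 0, "fingers": 72},
    {"wx": 0, "wy": 0, "wz": 0, "dx": 0, "dy": 0, "dz": 0, "fingers": 72},
    {"wx": 0, "wy": 0, "wz": 0, "dx": 0, "dy": 0, "dz": 0, "fingers": 72},
  ],
  newtons=8,
)

```text
t: 3.4
tool_pos: [0.5991, -0.3376, 0.0204]
orientation: [-2.223, -2.215, 0.001]
force: [-0.6, -0.0, 0.4]
opening: 0.0776
```

```bash
python3 st.py .5982 -.337 .018;  python3 - <<'E'
from h import *
np.set_printoptions(precision=4,suppress=True)
im=shot("wrist","w5");
a=cv2.imread('pics/w5.png');cv2.imwrite('pics/w5z.png',cv2.resize(a[180:330,180:380],None,fx=4,fy=4,interpolation=cv2.INTER_CUBIC))
E
```

```text
t 3.40 pos [ 0.5991 -0.3376  0.0204] open 0.0776 F [-0.6032 -0.0328  0.3918] rot needed [-0.0018 -0.0031  0.0032]
delta cm [-0.0947  0.0574 -0.2387]
```

View pics/w5z.png

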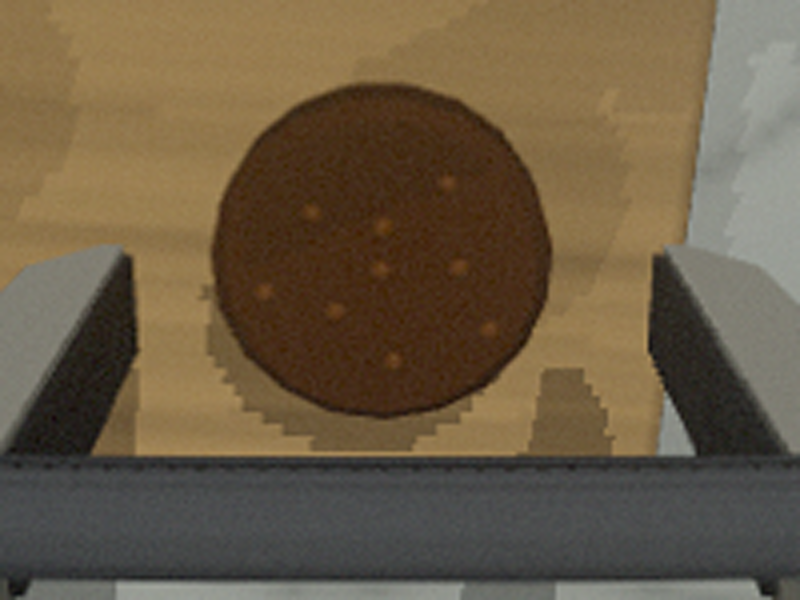

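Call:
send_rows(
  series=[
    {"wx": 0, "wy": 0, "wz": 0, "dx": -0.1, "dy": 0.05, "dz": 0, "fingers": 85},
    {"wx": 0, "wy": 0, "wz": 0, "dx": 0, "dy": 0, "dz": 0, "fingers": 85},
    {"wx": 0, "wy": 0, "wz": 0, "dx": 0, "dy": 0, "dz": 0, "fingers": 85},
  ],
)

```text
t: 3.7
tool_pos: [0.5986, -0.3375, 0.0214]
orientation: [-2.224, -2.217, 0.001]
force: [0.4, -0.9, 0.5]
opening: 0.0624
```

```bash
python3 st.py .5982 -.337 .018;  python3 - <<'E'
from h import *
np.set_printoptions(precision=4,suppress=True)
im=shot("wrist","w6");
a=cv2.imread('pics/w6.png');cv2.imwrite('pics/w6z.png',cv2.resize(a[180:330,180:380],None,fx=4,fy=4,interpolation=cv2.INTER_CUBIC))
E
```

```text
t 3.70 pos [ 0.5986 -0.3375  0.0214] open 0.0624 F [ 0.4283 -0.9289  0.5418] rot needed [-0.0009 -0.0018  0.0032]
delta cm [-0.0402  0.0464 -0.3392]
```

View pics/w6z.png

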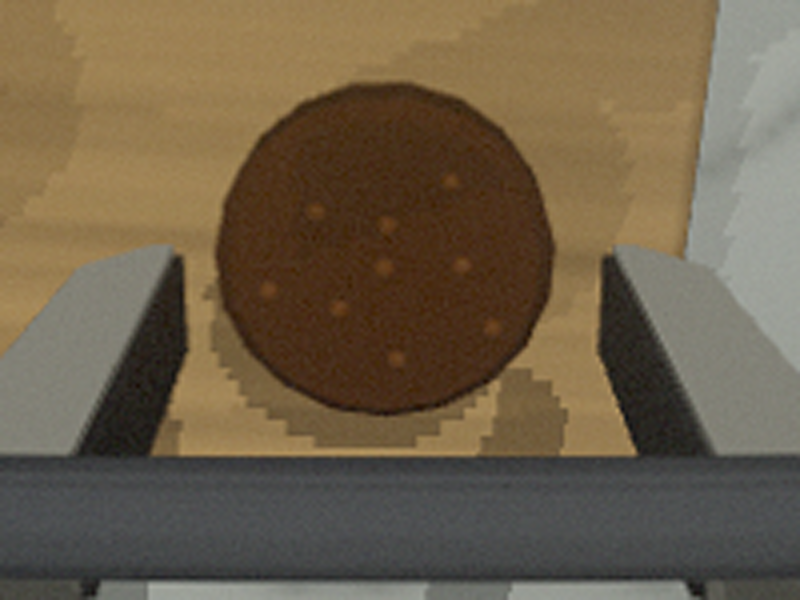

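Closing from 93 to 62 mm left the fingertip rows unchanged, and the tips appear well above the board even though the TCP reads 0.021. I'll check this in the side view before going lower.

```bash
 python3 - <<'E'
from h import *
np.set_printoptions(precision=4,suppress=True)
shot("side","s6");shot("scene","c6")
c=cam("side");b=cam("scene");p=robot.read_state()["tool_pos"]
for dx in(-.031,.031): print([ (proj(k,p+[dx,0,dz])-o)*4 for dz in(0,.03) for k,o in((c,[240,230]),(b,[150,90]))])
a=cv2.imread('pics/s6.png');cv2.imwrite('pics/s6z.png',cv2.resize(a[230:380,240:440],None,fx=4,fy=4,interpolation=cv2.INTER_CUBIC))
a=cv2.imread('pics/c6.png');cv2.imwrite('pics/c6z.png',cv2.resize(a[90:240,150:350],None,fx=4,fy=4,interpolation=cv2.INTER_CUBIC))
E
```

```text
[array([339.3711, 373.9317]), array([258.5799, 338.5071]), array([344.8641, 351.4922]), array([254.1318, 316.5902])]
[array([435.0628, 339.877 ]), array([203.5758, 377.9833]), array([442.9316, 316.8957]), array([198.1196, 356.3689])]
```

View pics/s6z.png

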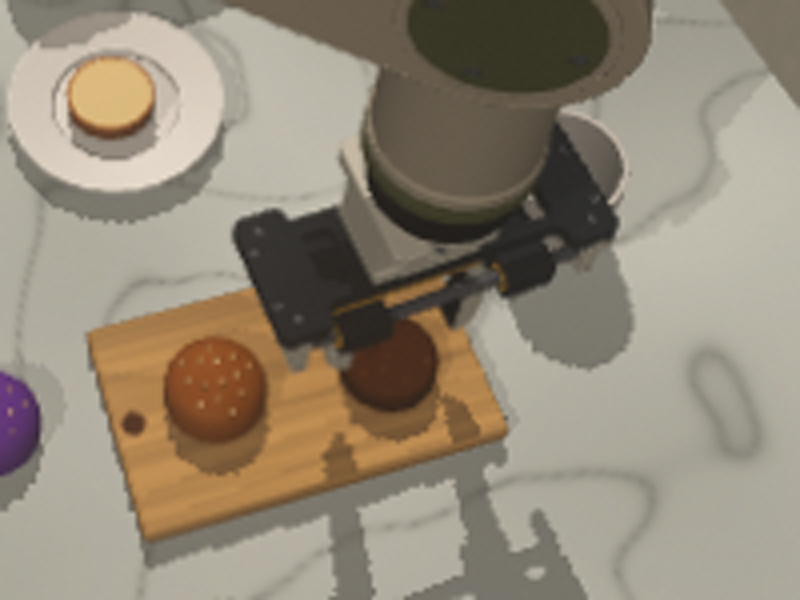

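View pics/c6z.png

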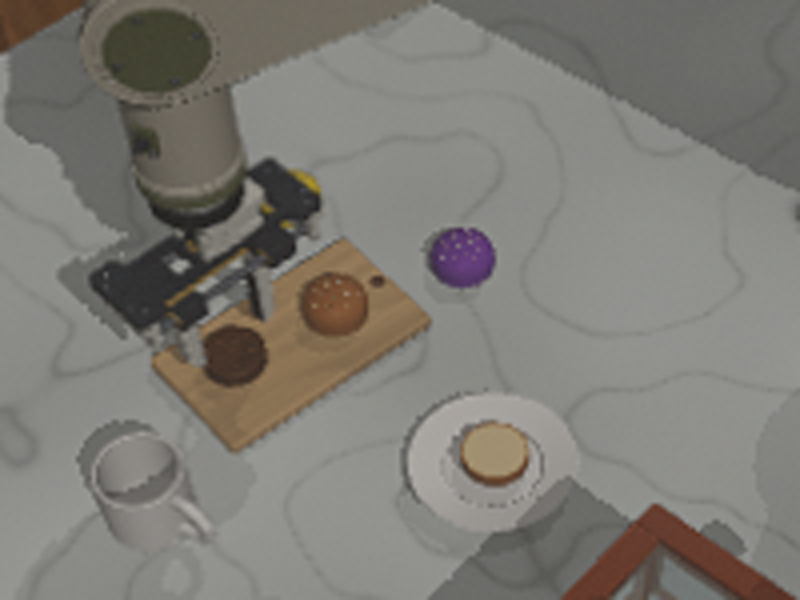

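Both views put the tips about 28 mm above the reported TCP. I'll go down in small steps and watch the force and the pictures.

Call:
send_rows(
  series=[
    {"wx": 0, "wy": 0, "wz": 0, "dx": -0.04, "dy": 0.05, "dz": -0.6, "fingers": 78},
    {"wx": 0, "wy": 0, "wz": 0, "dx": 0, "dy": 0, "dz": -0.6, "fingers": 78},
    {"wx": 0, "wy": 0, "wz": 0, "dx": 0, "dy": 0, "dz": -0.4, "fingers": 78},
    {"wx": 0, "wy": 0, "wz": 0, "dx": 0, "dy": 0, "dz": 0, "fingers": 78},
  ],
)

```text
t: 4.18
tool_pos: [0.598, -0.3368, 0.0035]
orientation: [-2.223, -2.216, 0.001]
force: [-0.0, 0.6, -0.8]
opening: 0.0643
```

```bash
python3 st.py .5982 -.337 .0;  python3 - <<'E'
from h import *
shot("wrist","w7");shot("scene","c7")
a=cv2.imread('pics/w7.png');cv2.imwrite('pics/w7z.png',cv2.resize(a[180:330,180:380],None,fx=4,fy=4,interpolation=cv2.INTER_CUBIC))
a=cv2.imread('pics/c7.png');cv2.imwrite('pics/c7z.png',cv2.resize(a[120:220,160:290],None,fx=6,fy=6,interpolation=cv2.INTER_CUBIC))
E
```

```text
t 4.18 pos [ 0.598  -0.3368  0.0035] open 0.0643 F [-0.0286  0.6196 -0.8286] rot needed [-0.001  -0.0019  0.0031]
delta cm [ 0.0158 -0.0237 -0.3494]
```

View pics/w7z.png

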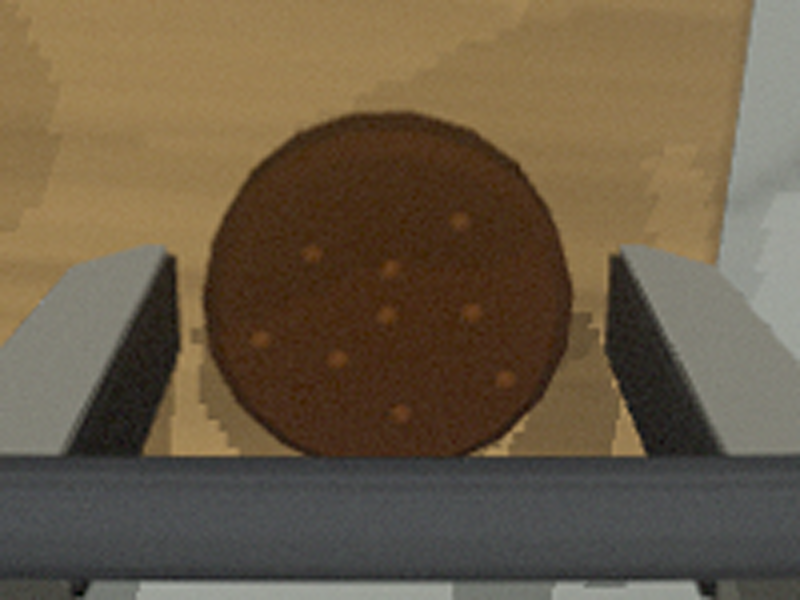

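View pics/c7z.png

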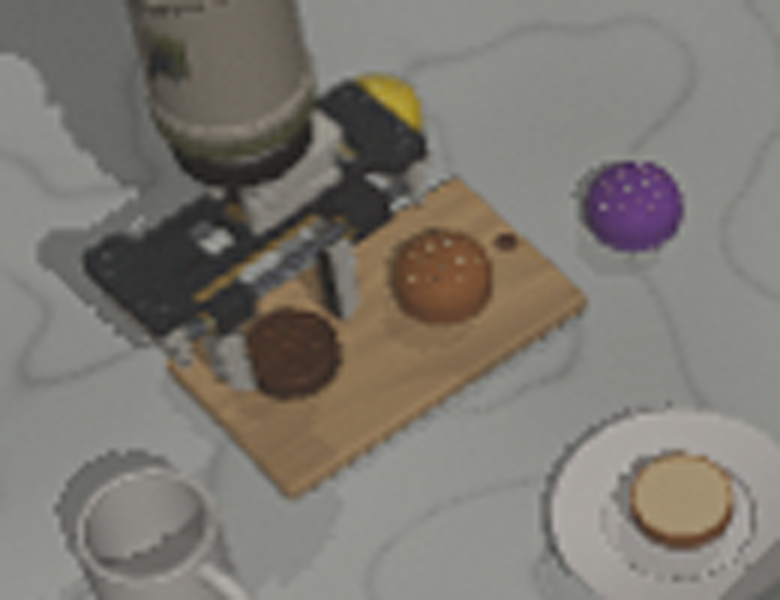

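Call:
send_rows(
  series=[
    {"wx": 0, "wy": 0, "wz": 0, "dx": 0, "dy": 0.1, "dz": -0.5, "fingers": 78},
    {"wx": 0, "wy": 0, "wz": 0, "dx": 0, "dy": 0, "dz": -0.4, "fingers": 78},
    {"wx": 0, "wy": 0, "wz": 0, "dx": 0, "dy": 0, "dz": -0.1, "fingers": 78},
    {"wx": 0, "wy": 0, "wz": 0, "dx": 0, "dy": 0, "dz": 0, "fingers": 78},
  ],
)

```text
t: 4.62
tool_pos: [0.5987, -0.3361, -0.0064]
orientation: [-2.224, -2.217, 0.001]
force: [-0.9, 0.0, -0.2]
opening: 0.0645
```

```bash
python3 st.py .5982 -.337 .0;  python3 - <<'E'
from h import *
shot("wrist","w8");shot("scene","c8")
a=cv2.imread('pics/w8.png');cv2.imwrite('pics/w8z.png',cv2.resize(a[180:330,180:380],None,fx=4,fy=4,interpolation=cv2.INTER_CUBIC))
a=cv2.imread('pics/c8.png');cv2.imwrite('pics/c8z.png',cv2.resize(a[120:220,160:290],None,fx=6,fy=6,interpolation=cv2.INTER_CUBIC))
E
```

```text
t 4.62 pos [ 0.5987 -0.3361 -0.0064] open 0.0645 F [-0.9035  0.0284 -0.1941] rot needed [-0.0003 -0.0009  0.0031]
delta cm [-0.0477 -0.0949  0.6357]
```

View pics/w8z.png

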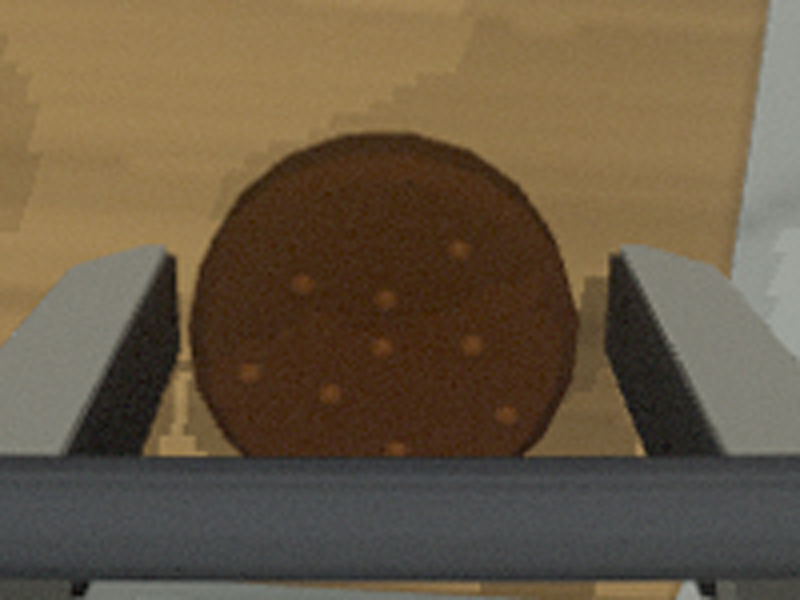

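View pics/c8z.png

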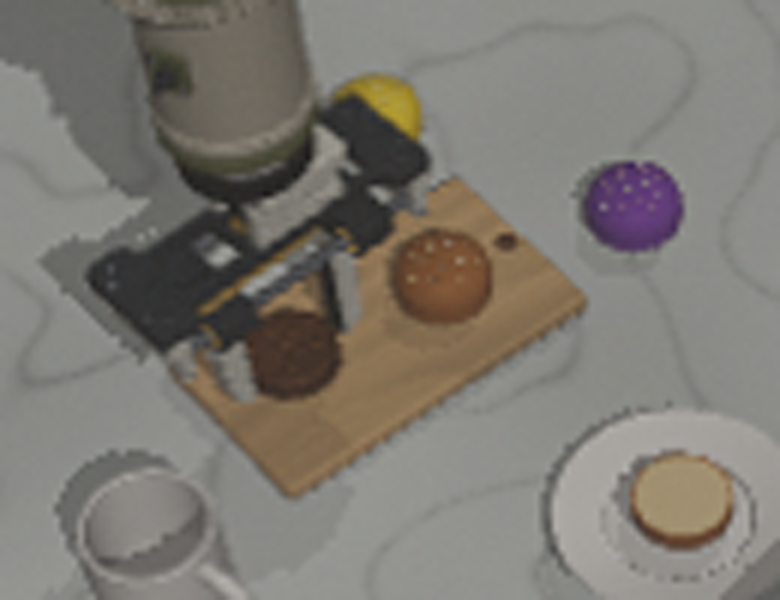

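Call:
send_rows(
  series=[
    {"wx": 0, "wy": 0, "wz": 0, "dx": 0, "dy": -0.3, "dz": -0.3, "fingers": 78},
    {"wx": 0, "wy": 0, "wz": 0, "dx": 0, "dy": 0, "dz": -0.1, "fingers": 78},
    {"wx": 0, "wy": 0, "wz": 0, "dx": 0, "dy": 0, "dz": 0, "fingers": 78},
  ],
)

```text
t: 4.97
tool_pos: [0.5993, -0.3398, -0.0097]
orientation: [2.224, 2.218, -0.0]
force: [-0.8, -0.5, -0.0]
opening: 0.0646
```

```bash
python3 st.py .5982 -.34 -.01;  python3 - <<'E'
from h import *
shot("wrist","w9")
a=cv2.imread('pics/w9.png');cv2.imwrite('pics/w9z.png',cv2.resize(a[180:330,180:380],None,fx=4,fy=4,interpolation=cv2.INTER_CUBIC))
E
```

```text
t 4.97 pos [ 0.5993 -0.3398 -0.0097] open 0.0646 F [-0.8138 -0.4854 -0.0157] rot needed [0.0006 0.0004 0.0031]
delta cm [-0.1073 -0.0215 -0.0329]
```

View pics/w9z.png

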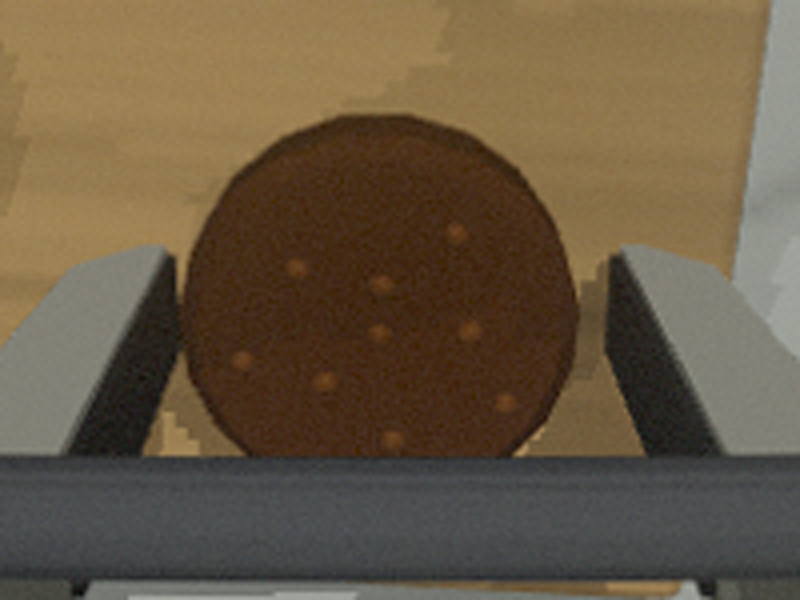

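Call:
send_rows(
  series=[
    {"wx": 0, "wy": 0, "wz": 0, "dx": -0.2, "dy": -0.1, "dz": -0.3, "fingers": 78},
    {"wx": 0, "wy": 0, "wz": 0, "dx": 0, "dy": 0, "dz": -0.05, "fingers": 78},
  ],
)

```text
t: 5.18
tool_pos: [0.5973, -0.3411, -0.0131]
orientation: [2.224, 2.217, -0.0]
force: [-0.6, -0.1, -1.0]
opening: 0.0643
```

Call:
send_rows(
  series=[
    {"wx": 0, "wy": 0, "wz": 0, "dx": 0, "dy": 0, "dz": 0, "fingers": 120},
    {"wx": 0, "wy": 0, "wz": 0, "dx": 0, "dy": 0, "dz": 0, "fingers": 120},
    {"wx": 0, "wy": 0, "wz": 0, "dx": 0, "dy": 0, "dz": 0, "fingers": 120},
    {"wx": 0, "wy": 0, "wz": 0, "dx": 0, "dy": 0, "dz": 0, "fingers": 120},
  ],
  newtons=10,
)

```text
t: 5.52
tool_pos: [0.597, -0.3411, -0.0133]
orientation: [2.225, 2.217, -0.0]
force: [-0.6, 0.1, -0.3]
opening: 0.0575
```

```bash
python3 st.py .5982 -.34 -.01;  python3 - <<'E'
from h import *
shot("wrist","w10")
a=cv2.imread('pics/w10.png');cv2.imwrite('pics/w10z.png',cv2.resize(a[180:330,180:380],None,fx=4,fy=4,interpolation=cv2.INTER_CUBIC))
E
```

```text
t 5.52 pos [ 0.597  -0.3411 -0.0133] open 0.0575 F [-0.6114  0.0895 -0.3305] rot needed [0.0008 0.0006 0.0034]
delta cm [0.1191 0.1144 0.3336]
```

View pics/w10z.png

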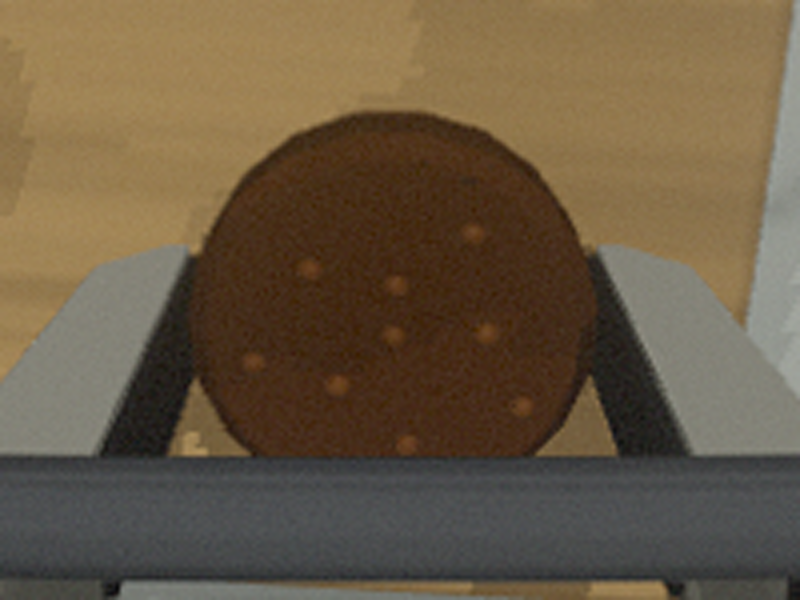

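The patty is held at 57.5 mm, matching its 58 mm width. I'll lift it and move to a spot that shows the heel past the patty.

Call:
send_rows(
  series=[
    {"wx": 0, "wy": 0, "wz": 0, "dx": 0, "dy": 0, "dz": 1.0, "fingers": 130},
    {"wx": 0, "wy": 0, "wz": 0, "dx": 0, "dy": 0, "dz": 2.0, "fingers": 130},
    {"wx": 0, "wy": 0, "wz": 0, "dx": 0, "dy": 0, "dz": 2.5, "fingers": 130},
    {"wx": 0, "wy": 0, "wz": 0, "dx": 0, "dy": 0.5, "dz": 2.5, "fingers": 130},
    {"wx": 0, "wy": 0, "wz": 0, "dx": -1.0, "dy": 2, "dz": 2.0, "fingers": 130},
    {"wx": 0, "wy": 0, "wz": 0, "dx": -1.5, "dy": 3, "dz": 1.0, "fingers": 130},
    {"wx": 0, "wy": 0, "wz": 0, "dx": -1.5, "dy": 3, "dz": 0, "fingers": 130},
    {"wx": 0, "wy": 0, "wz": 0, "dx": -1.5, "dy": 3, "dz": 0, "fingers": 130},
    {"wx": 0, "wy": 0, "wz": 0, "dx": -1, "dy": 2, "dz": 0, "fingers": 130},
    {"wx": 0, "wy": 0, "wz": 0, "dx": -0.5, "dy": 1, "dz": 0, "fingers": 130},
    {"wx": 0, "wy": 0, "wz": 0, "dx": 0, "dy": 0, "dz": 0, "fingers": 130},
    {"wx": 0, "wy": 0, "wz": 0, "dx": 0, "dy": 0, "dz": 0, "fingers": 130},
  ],
)

```text
t: 6.57
tool_pos: [0.5239, -0.191, 0.1102]
orientation: [2.221, 2.211, 0.005]
force: [-0.3, -0.3, 0.1]
opening: 0.0576
```

```bash
python3 st.py .507 -.155 .11
```

```text
t 6.57 pos [ 0.5239 -0.191   0.1102] open 0.0576 F [-0.3188 -0.3051  0.0913] rot needed [0.0032 0.0075 0.0046]
delta cm [-1.6911  3.5979 -0.0184]
```

Call:
send_rows(
  series=[
    {"wx": 0.003, "wy": 0.008, "wz": 0.005, "dx": -1.2, "dy": 1.5, "dz": 0, "fingers": 130},
    {"wx": 0, "wy": 0, "wz": 0, "dx": -0.2, "dy": 0.8, "dz": 0, "fingers": 130},
    {"wx": 0, "wy": 0, "wz": 0, "dx": 0, "dy": 0, "dz": 0, "fingers": 130},
    {"wx": 0, "wy": 0, "wz": 0, "dx": 0, "dy": 0, "dz": 0, "fingers": 130},
  ],
)

```text
t: 6.9
tool_pos: [0.5118, -0.1702, 0.1123]
orientation: [2.22, 2.218, 0.0]
force: [-0.1, 0.3, 0.0]
opening: 0.0575
```

```bash
python3 st.py .507 -.155 .11; python3 -c "
from h import *
shot('wrist','w11')"
```

```text
t 6.90 pos [ 0.5118 -0.1702  0.1123] open 0.0575 F [-0.0966  0.339   0.05  ] rot needed [0.0025 0.0027 0.0009]
delta cm [-0.4773  1.5237 -0.2282]
```

View pics/w11.png

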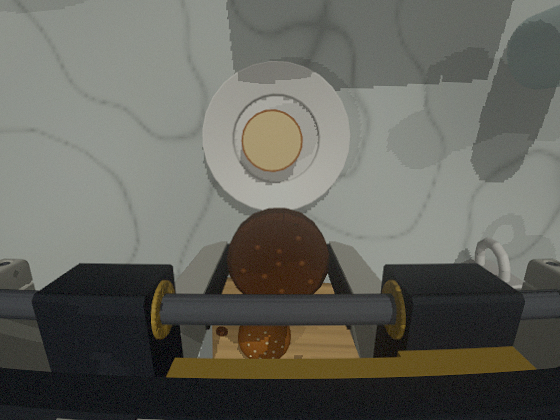

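The wrist view shows the plate at about (276,136) and the heel at (272,140), with the patty held level.

```bash
cat > plate.py <<'E'
import sys
from h import *
np.set_printoptions(precision=4,suppress=True)
f=sys.argv[1]; im=cv2.cvtColor(cv2.imread('pics/%s.png'%f),cv2.COLOR_BGR2RGB);c=cam("wrist")
hsv=cv2.cvtColor(im,cv2.COLOR_RGB2HSV);box=tuple(int(v) for v in sys.argv[2:6])
hm=(hsv[...,1]>70)
e,a,_=blob(im,hm,box);print("heel",e,a)
for z in(.02,.026): print(z,onz(c,e[0],z))
g=cv2.cvtColor(im,cv2.COLOR_RGB2GRAY)
cv2.ellipse(im,e,(0,255,0),1)
cv2.imwrite('pics/%ss.png'%f,cv2.cvtColor(cv2.resize(im[40:250,150:420],None,fx=2.8,fy=2.8),cv2.COLOR_RGB2BGR))
E
python3 plate.py w11 230 95 315 185
python3 - <<'E'
from h import *
np.set_printoptions(precision=4,suppress=True)
im=cv2.imread('pics/w11.png');c=cam("wrist")
# plate edge along horizontal/vertical
print([onz(c,p,.014) for p in [(202,136),(350,136),(276,61),(276,212)]])
E
```

```text
heel ((271.6781005859375, 140.1260986328125), (60.16516876220703, 61.63554763793945), 2.180452823638916) 2911.5
0.02 [ 0.5074 -0.1053  0.02  ]
0.026 [ 0.5075 -0.1052  0.026 ]
[array([ 0.4402, -0.1013,  0.014 ]), array([ 0.5828, -0.1014,  0.014 ]), array([ 0.5117, -0.0344,  0.014 ]), array([ 0.5113, -0.1773,  0.014 ])]
```

View pics/w11s.png

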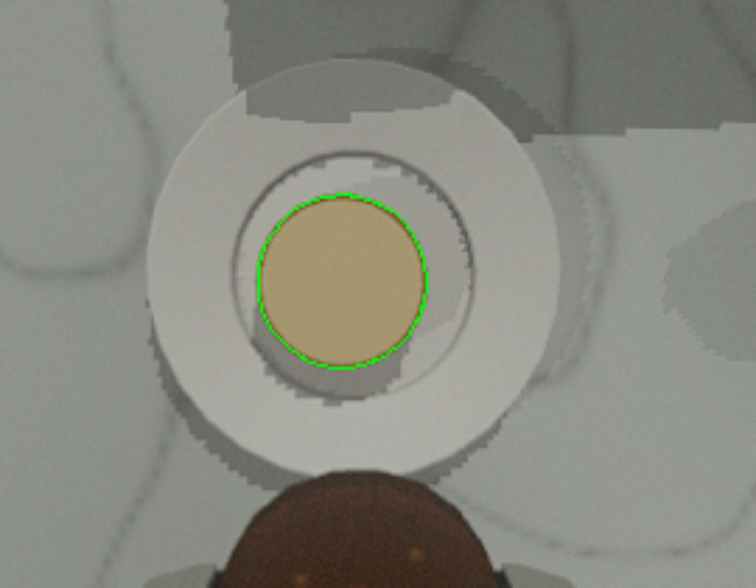

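```bash
python3 - <<'E'
from h import *
np.set_printoptions(precision=4,suppress=True)
im=cv2.cvtColor(cv2.imread('pics/w11.png'),cv2.COLOR_BGR2RGB);c=cam("wrist");s=robot.read_state();p=s["tool_pos"]
g=im.astype(int);m=((g.sum(2)<190)&(g[...,0]>g[...,2]+12)).astype(np.uint8)
m[:200]=0;m[292:]=0;m[:,:222]=0;m[:,335:]=0
m=cv2.morphologyEx(cv2.morphologyEx(m,cv2.MORPH_OPEN,np.ones((5,5))),cv2.MORPH_CLOSE,np.ones((7,7)))
pts=[]
for x in range(232,327,3):
    r=np.where(m[:,x])[0]
    if len(r): pts.append((x,r[0]))
pts=np.array(pts,float)
# map top-arc points onto rim plane & fit a circle
for rel in(.036,.042,.033):
    z=p[2]+rel; P=np.array([onz(c,q,z)[:2] for q in pts if q[1]<250])
    A=np.c_[2*P,np.ones(len(P))];sol=np.linalg.lstsq(A,(P**2).sum(1),rcond=None)[0]
    r=np.sqrt(sol[2]+sol[0]**2+sol[1]**2);print(rel,sol[:2],"r",r,"rel tcp",sol[:2]-p[:2])
    # width
for y in(240,250,260,270):
    r=np.where(m[y])[0];print(y,r[0],r[-1],(r[0]+r[-1])/2)
print(p)
E
```

```text
0.036 [ 0.5131 -0.1665] r 0.027613167136233473 rel tcp [0.0012 0.0038]
0.042 [ 0.5131 -0.164 ] r 0.026576417015888965 rel tcp [0.0012 0.0064]
0.033 [ 0.5131 -0.1678] r 0.028131542196396863 rel tcp [0.0012 0.0025]
240 232 323 277.5
250 228 327 277.5
260 227 327 277.0
270 229 327 278.0
[ 0.5119 -0.1703  0.1123]
```

Call:
send_rows(
  series=[
    {"wx": 0.0025, "wy": 0.003, "wz": 0, "dx": -0.3, "dy": 2.5, "dz": -1.0, "fingers": 130},
    {"wx": 0, "wy": 0, "wz": 0, "dx": -0.1, "dy": 2.3, "dz": -2, "fingers": 130},
    {"wx": 0, "wy": 0, "wz": 0, "dx": 0, "dy": 1.0, "dz": -2, "fingers": 130},
    {"wx": 0, "wy": 0, "wz": 0, "dx": 0, "dy": 0, "dz": -1.2, "fingers": 130},
    {"wx": 0, "wy": 0, "wz": 0, "dx": 0, "dy": 0, "dz": 0, "fingers": 130},
    {"wx": 0, "wy": 0, "wz": 0, "dx": 0, "dy": 0, "dz": 0, "fingers": 130},
  ],
)

```text
t: 7.45
tool_pos: [0.5114, -0.1163, 0.0498]
orientation: [2.224, 2.212, 0.001]
force: [-0.5, 0.1, -0.6]
opening: 0.0576
```

```bash
python3 st.py .5063 -.1065 .025
```

```text
t 7.45 pos [ 0.5114 -0.1163  0.0498] open 0.0576 F [-0.4868  0.1342 -0.6306] rot needed [0.0033 0.0042 0.0055]
delta cm [-0.5087  0.9754 -2.481 ]
```

Call:
send_rows(
  series=[
    {"wx": 0.003, "wy": 0.004, "wz": 0.005, "dx": -0.5, "dy": 0.9, "dz": -1, "fingers": 130},
    {"wx": 0, "wy": 0, "wz": 0, "dx": 0, "dy": 0, "dz": -1, "fingers": 130},
    {"wx": 0, "wy": 0, "wz": 0, "dx": 0, "dy": 0, "dz": 0, "fingers": 130},
    {"wx": 0, "wy": 0, "wz": 0, "dx": 0, "dy": 0, "dz": 0, "fingers": 130},
  ],
)

```text
t: 7.78
tool_pos: [0.5077, -0.1096, 0.0302]
orientation: [2.222, 2.216, 0.001]
force: [-0.0, -0.5, 0.6]
opening: 0.0575
```

```bash
python3 st.py .5063 -.1065 .0; python3 - <<'E'
from h import *
for n in("wrist","scene","side"): shot(n,n[:2]+"12")
a=cv2.imread('pics/wr12.png');cv2.imwrite('pics/wr12z.png',cv2.resize(a[150:300,180:380],None,fx=4,fy=4,interpolation=cv2.INTER_CUBIC))
a=cv2.imread('pics/si12.png');b=cv2.imread('pics/sc12.png')
cv2.imwrite('pics/x12.png',np.hstack([cv2.resize(a[210:310,220:320],None,fx=4,fy=4,interpolation=cv2.INTER_CUBIC),cv2.resize(b[150:250,220:320],None,fx=4,fy=4,interpolation=cv2.INTER_CUBIC)]))
E
```

```text
t 7.78 pos [ 0.5077 -0.1096  0.0302] open 0.0575 F [-0.0285 -0.5247  0.5862] rot needed [0.0015 0.0026 0.0027]
delta cm [-0.142   0.309  -3.0202]
```

View pics/wr12z.png

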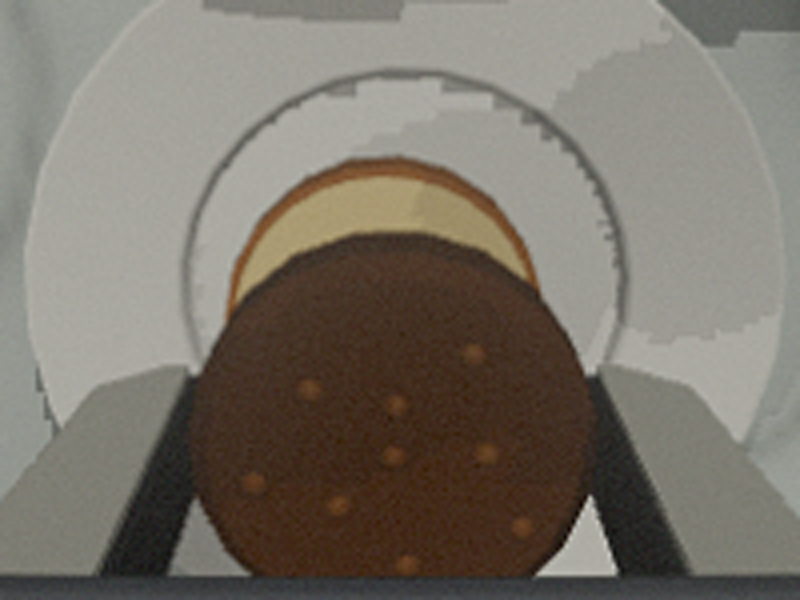

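View pics/x12.png

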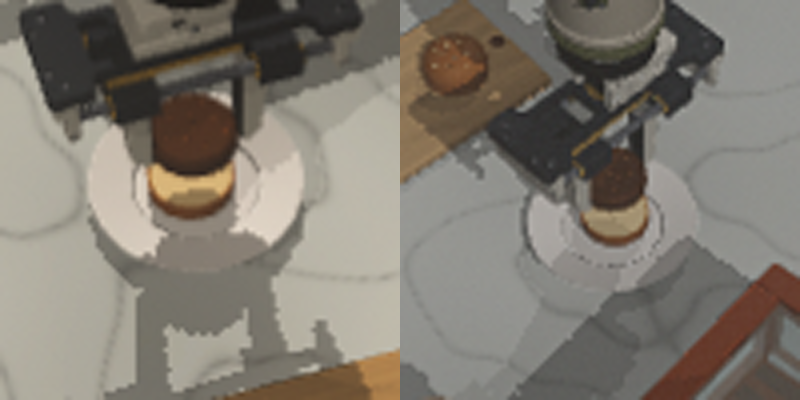

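```bash
python3 - <<'E'
from h import *
np.set_printoptions(precision=4,suppress=True)
c=cam("wrist");p=robot.read_state()["tool_pos"]
f=lambda x,y:(180+x/4,150+y/4)
for z in(.022,.026): print("heel",z,onz(c,f(388,176),z)-[0,.029,0],[onz(c,f(*q),z) for q in((238,305),(537,290))])
P=onz(c,f(393,232),p[2]+.0303);print("patty",P-[0,.029,0],P-[0,.029,0]-p)
z=p[2]+.0363;print([onz(c,f(*q),z) for q in((190,430),(597,430))])
E
```

```text
heel 0.022 [ 0.5086 -0.1082  0.022 ] [array([ 0.4815, -0.1028,  0.022 ]), array([ 0.5353, -0.1001,  0.022 ])]
heel 0.026 [ 0.5086 -0.1074  0.026 ] [array([ 0.482 , -0.1015,  0.026 ]), array([ 0.5348, -0.0989,  0.026 ])]
patty [ 0.5094 -0.1083  0.061 ] [0.0014 0.0013 0.0303]
[array([ 0.4798, -0.1073,  0.067 ]), array([ 0.5389, -0.1076,  0.067 ])]
```

Call:
send_rows(
  series=[
    {"wx": 0.0015, "wy": 0.0025, "wz": 0.003, "dx": -0.05, "dy": 0.05, "dz": -0.8, "fingers": 130},
    {"wx": 0, "wy": 0, "wz": 0, "dx": 0, "dy": 0, "dz": -0.7, "fingers": 130},
    {"wx": 0, "wy": 0, "wz": 0, "dx": 0, "dy": 0, "dz": 0, "fingers": 130},
    {"wx": 0, "wy": 0, "wz": 0, "dx": 0, "dy": 0, "dz": 0, "fingers": 130},
  ],
)

```text
t: 8.27
tool_pos: [0.5087, -0.1097, 0.0155]
orientation: [2.219, 2.22, 0.002]
force: [0.3, -0.1, -0.3]
opening: 0.058
```

```bash
python3 st.py .5068 -.1088 .0; python3 - <<'E'
from h import *
for n in("wrist",): shot(n,n[:2]+"13")
a=cv2.imread('pics/wr13.png');cv2.imwrite('pics/wr13z.png',cv2.resize(a[150:300,180:380],None,fx=4,fy=4,interpolation=cv2.INTER_CUBIC))
E
```

```text
t 8.27 pos [ 0.5087 -0.1097  0.0155] open 0.0580 F [ 0.3451 -0.066  -0.2987] rot needed [ 0.0009  0.0031 -0.0005]
delta cm [-0.1864  0.0897 -1.55  ]
```

View pics/wr13z.png

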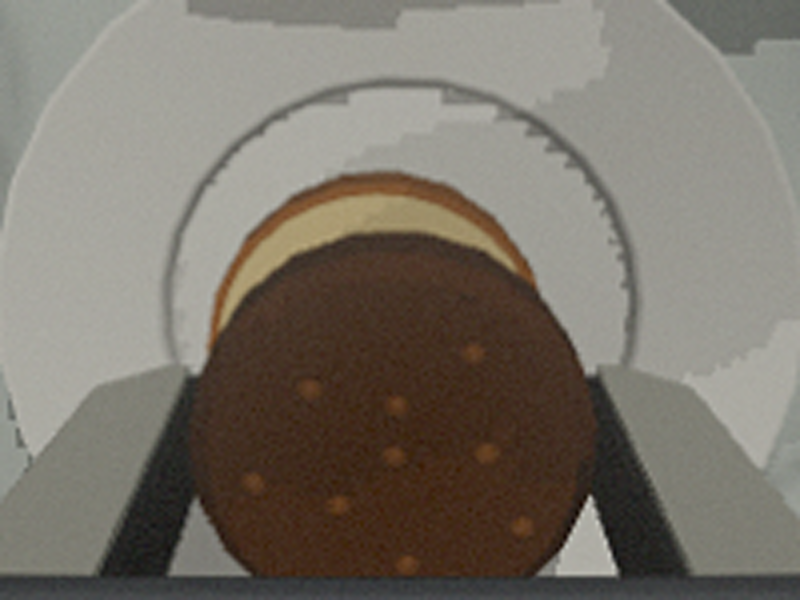

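```bash
python3 - <<'E'
from h import *
np.set_printoptions(precision=4,suppress=True)
c=cam("wrist");p=robot.read_state()["tool_pos"]
f=lambda x,y:(180+x/4,150+y/4)
for z in(.022,.026): print("heel",z,onz(c,f(376,194),z)-[0,.029,0],[onz(c,f(*q),z) for q in((222,320),(530,282))])
P=onz(c,f(393,232),p[2]+.0303);print("patty",P-[0,.029,0],P-[0,.029,0]-p)
E
```

```text
heel 0.022 [ 0.5071 -0.108   0.022 ] [array([ 0.4812, -0.1006,  0.022 ]), array([ 0.5326, -0.094 ,  0.022 ])]
heel 0.026 [ 0.5071 -0.1072  0.026 ] [array([ 0.4818, -0.0993,  0.026 ]), array([ 0.5321, -0.0928,  0.026 ])]
patty [ 0.5098 -0.1084  0.0457] [0.0013 0.0012 0.0303]
```

Call:
send_rows(
  series=[
    {"wx": 0.001, "wy": 0.003, "wz": 0, "dx": -0.2, "dy": 0.05, "dz": 0, "fingers": 130},
    {"wx": 0, "wy": 0, "wz": 0, "dx": 0, "dy": 0, "dz": -0.5, "fingers": 130},
    {"wx": 0, "wy": 0, "wz": 0, "dx": 0, "dy": 0, "dz": -0.2, "fingers": 130},
    {"wx": 0, "wy": 0, "wz": 0, "dx": 0, "dy": 0, "dz": 0, "fingers": 130},
  ],
)

```text
t: 8.65
tool_pos: [0.5065, -0.1091, 0.0081]
orientation: [-2.221, -2.222, -0.0]
force: [-0.7, -0.8, -0.8]
opening: 0.0578
```

```bash
python3 st.py .5063 -.1088 .0; python3 - <<'E'
from h import *
for n in("wrist",): shot(n,n[:2]+"14")
a=cv2.imread('pics/wr14.png');cv2.imwrite('pics/wr14z.png',cv2.resize(a[150:300,180:380],None,fx=4,fy=4,interpolation=cv2.INTER_CUBIC))
E
```

```text
t 8.65 pos [ 0.5065 -0.1091  0.0081] open 0.0578 F [-0.723  -0.7911 -0.8135] rot needed [-0.0001 -0.0001 -0.0006]
delta cm [-0.0216  0.0317 -0.8075]
```

View pics/wr14z.png

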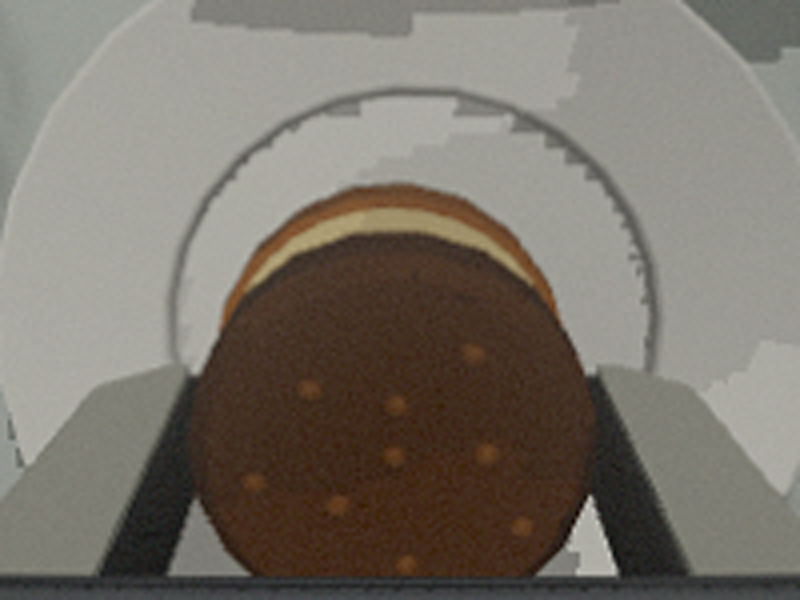

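Call:
send_rows(
  series=[
    {"wx": 0, "wy": 0, "wz": 0, "dx": -0.05, "dy": 0, "dz": -0.4, "fingers": 130},
    {"wx": 0, "wy": 0, "wz": 0, "dx": 0, "dy": 0, "dz": -0.3, "fingers": 130},
    {"wx": 0, "wy": 0, "wz": 0, "dx": 0, "dy": 0, "dz": -0.05, "fingers": 130},
    {"wx": 0, "wy": 0, "wz": 0, "dx": 0, "dy": 0, "dz": 0, "fingers": 130},
  ],
)

```text
t: 9.03
tool_pos: [0.506, -0.1091, -0.0001]
orientation: [2.221, 2.222, 0.0]
force: [0.4, 0.2, 0.0]
opening: 0.0576
```

```bash
python3 st.py .506 -.1088 .0; python3 - <<'E'
from h import *
for n in("wrist",): shot(n,n[:2]+"15")
a=cv2.imread('pics/wr15.png');cv2.imwrite('pics/wr15z.png',cv2.resize(a[150:300,180:380],None,fx=4,fy=4,interpolation=cv2.INTER_CUBIC))
E
```

```text
t 9.03 pos [ 0.506  -0.1091 -0.0001] open 0.0576 F [0.3614 0.1814 0.0014] rot needed [-0.0001  0.0001 -0.0006]
delta cm [-0.0049  0.0303  0.0059]
```

View pics/wr15z.png

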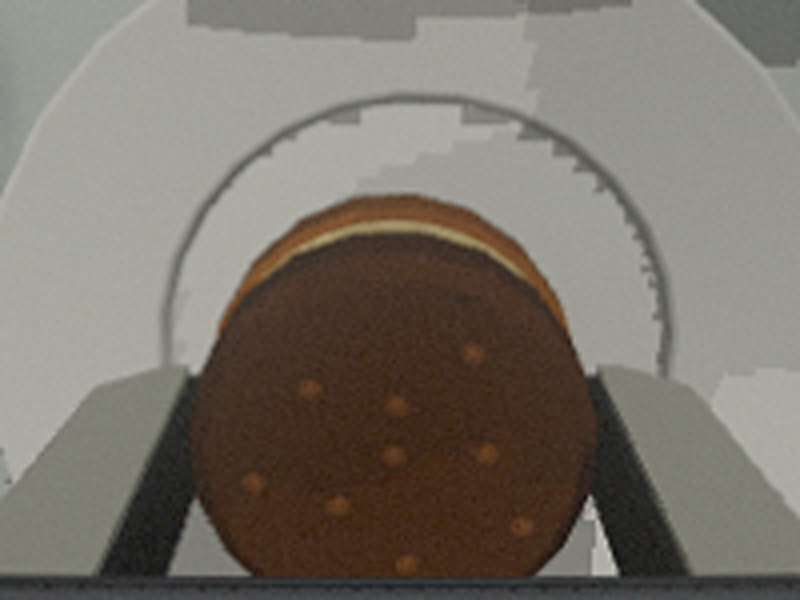

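Call:
send_rows(
  series=[
    {"wx": 0, "wy": 0, "wz": 0, "dx": 0, "dy": 0, "dz": -0.2, "fingers": 130},
    {"wx": 0, "wy": 0, "wz": 0, "dx": 0, "dy": 0, "dz": -0.1, "fingers": 130},
  ],
)

```text
t: 9.25
tool_pos: [0.5063, -0.1092, -0.0029]
orientation: [2.22, 2.222, 0.001]
force: [-0.7, -0.6, -0.9]
opening: 0.0575
```

Call:
send_rows(
  series=[
    {"wx": 0, "wy": 0, "wz": 0, "dx": 0, "dy": 0, "dz": -0.1, "fingers": 130},
  ],
)

```text
t: 9.33
tool_pos: [0.5064, -0.1092, -0.0039]
orientation: [2.22, 2.222, 0.001]
force: [-0.1, -0.0, -0.2]
opening: 0.0578
```

Call:
send_rows(
  series=[
    {"wx": 0, "wy": 0, "wz": 0, "dx": 0, "dy": 0, "dz": -0.1, "fingers": 130},
  ],
)

```text
t: 9.42
tool_pos: [0.5065, -0.1093, -0.0046]
orientation: [2.22, 2.222, 0.001]
force: [-6.8, 1.4, 14.8]
opening: 0.0576
```

Contact came at TCP z = -0.0045, close to the predicted -0.0046. I'll ease off and release.

Call:
send_rows(
  series=[
    {"wx": 0, "wy": 0, "wz": 0, "dx": 0, "dy": 0, "dz": 0.03, "fingers": 130},
  ],
)

```text
t: 9.5
tool_pos: [0.5066, -0.1093, -0.0041]
orientation: [2.22, 2.222, 0.001]
force: [0.4, -0.2, -1.0]
opening: 0.0576
```

```bash
python3 st.py .506 -.1088 .0
```

```text
t 9.50 pos [ 0.5066 -0.1093 -0.0041] open 0.0576 F [ 0.3943 -0.1752 -0.9763] rot needed [ 0.0002  0.0008 -0.0006]
delta cm [-0.0555  0.0475  0.4148]
```

Call:
send_rows(
  series=[
    {"wx": 0, "wy": 0, "wz": 0, "dx": 0, "dy": 0, "dz": -0.02, "fingers": 80},
    {"wx": 0, "wy": 0, "wz": 0, "dx": 0, "dy": 0, "dz": 0, "fingers": 60},
    {"wx": 0, "wy": 0, "wz": 0, "dx": 0, "dy": 0, "dz": 0, "fingers": 60},
    {"wx": 0, "wy": 0, "wz": 0, "dx": 0, "dy": 0, "dz": 0, "fingers": 60},
  ],
)

```text
t: 9.83
tool_pos: [0.507, -0.1094, -0.0041]
orientation: [2.22, 2.221, 0.001]
force: [-0.0, 0.3, -0.2]
opening: 0.0711
```

```bash
python3 st.py .506 -.1088 .0; python3 - <<'E'
from h import *
for n in("wrist",): shot(n,n[:2]+"16")
a=cv2.imread('pics/wr16.png');cv2.imwrite('pics/wr16z.png',cv2.resize(a[150:300,180:380],None,fx=4,fy=4,interpolation=cv2.INTER_CUBIC))
E
```

```text
t 9.83 pos [ 0.507  -0.1094 -0.0041] open 0.0711 F [-0.0302  0.3091 -0.2322] rot needed [ 0.0005  0.0018 -0.0007]
delta cm [-0.1037  0.0633  0.4133]
```

View pics/wr16z.png

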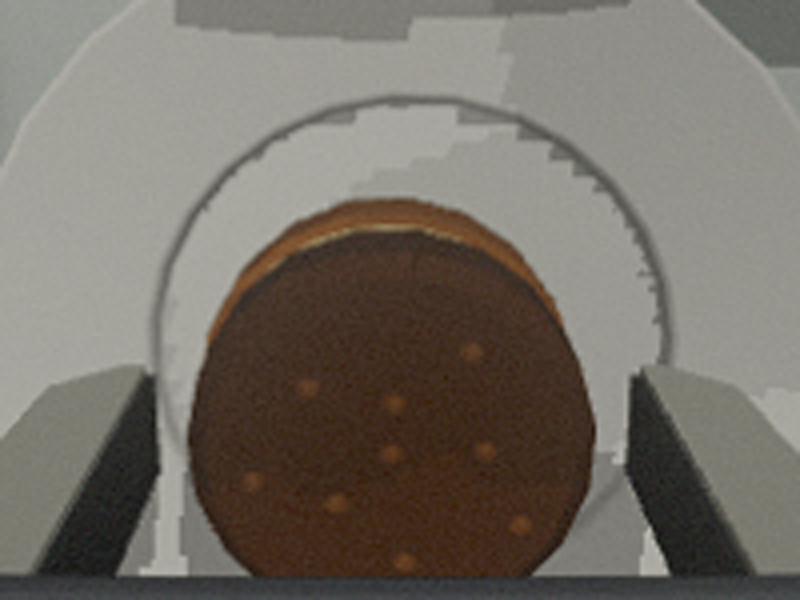

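The patty is down, flat, and within about 1 mm of the heel. Now the crown.

Call:
send_rows(
  series=[
    {"wx": 0, "wy": 0, "wz": 0, "dx": 0, "dy": 0, "dz": 1, "fingers": 50},
    {"wx": 0, "wy": 0, "wz": 0, "dx": 0, "dy": 0, "dz": 2.5, "fingers": 40},
    {"wx": 0, "wy": 0, "wz": 0, "dx": 0, "dy": 0, "dz": 3.5, "fingers": 20},
    {"wx": 0, "wy": 0, "wz": 0, "dx": 0, "dy": -1, "dz": 2, "fingers": 0},
    {"wx": 0, "wy": 0, "wz": 0, "dx": 0, "dy": -3, "dz": 0, "fingers": 0},
    {"wx": 0, "wy": 0, "wz": 0, "dx": 0, "dy": -3.5, "dz": 0, "fingers": 0},
    {"wx": 0, "wy": 0, "wz": 0, "dx": -0.5, "dy": -3.5, "dz": 0, "fingers": 0},
    {"wx": 0, "wy": 0, "wz": 0, "dx": -0.5, "dy": -3.5, "dz": 0, "fingers": 0},
    {"wx": 0, "wy": 0, "wz": 0, "dx": -0.5, "dy": -3, "dz": -1, "fingers": 0},
    {"wx": 0, "wy": 0, "wz": 0, "dx": 0, "dy": -1.5, "dz": -1, "fingers": 0},
    {"wx": 0, "wy": 0, "wz": 0, "dx": 0, "dy": 0, "dz": 0, "fingers": 0},
    {"wx": 0, "wy": 0, "wz": 0, "dx": 0, "dy": 0, "dz": 0, "fingers": 0},
  ],
)

```text
t: 10.88
tool_pos: [0.4912, -0.3083, 0.0808]
orientation: [2.209, 2.219, 0.002]
force: [0.5, -0.4, 0.0]
opening: 0.0932
```

```bash
python3 st.py .495 -.321 .07
```

```text
t 10.88 pos [ 0.4912 -0.3083  0.0808] open 0.0932 F [ 0.4593 -0.4481  0.0486] rot needed [ 0.0062  0.0084 -0.0045]
delta cm [ 0.3827 -1.2716 -1.0839]
```

Call:
send_rows(
  series=[
    {"wx": 0.006, "wy": 0.008, "wz": -0.0045, "dx": 0.3, "dy": -1.0, "dz": -1, "fingers": 0},
    {"wx": 0, "wy": 0, "wz": 0, "dx": 0, "dy": 0, "dz": -1.5, "fingers": 0},
    {"wx": 0, "wy": 0, "wz": 0, "dx": 0, "dy": 0, "dz": 0, "fingers": 0},
    {"wx": 0, "wy": 0, "wz": 0, "dx": 0, "dy": 0, "dz": 0, "fingers": 0},
  ],
)

```text
t: 11.22
tool_pos: [0.4961, -0.3159, 0.0592]
orientation: [2.218, 2.222, 0.002]
force: [0.3, -0.2, 0.6]
opening: 0.0932
```

```bash
python3 st.py .495 -.321 .07; python3 - <<'E'
from h import *
np.set_printoptions(precision=4,suppress=True)
im=shot("wrist","w17");c=cam("wrist")
hsv=cv2.cvtColor(im,cv2.COLOR_RGB2HSV)
e,a,mc=blob(im,hsv[...,1]>155,(200,150,345,295));print(e,[onz(c,e[0],z) for z in(.02,.027)])
cv2.ellipse(im,e,(0,255,0),1);cv2.imwrite('pics/w17s.png',cv2.cvtColor(im,cv2.COLOR_RGB2BGR))
E
```

```text
t 11.22 pos [ 0.4961 -0.3159  0.0592] open 0.0932 F [ 0.2503 -0.2095  0.5651] rot needed [ 0.0005  0.0025 -0.0014]
delta cm [-0.1097 -0.5078  1.0772]
((277.7960510253906, 228.304931640625), (71.68190002441406, 72.08545684814453), 19.800418853759766) [array([ 0.4971, -0.3204,  0.02  ]), array([ 0.4971, -0.3181,  0.027 ])]
```

View pics/w17s.png

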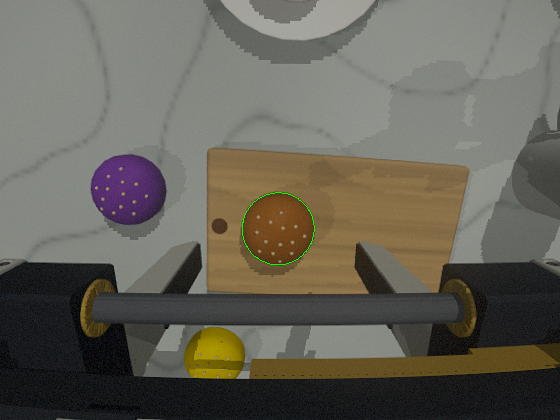

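Call:
send_rows(
  series=[
    {"wx": 0, "wy": 0.0025, "wz": -0.001, "dx": -0.05, "dy": -0.55, "dz": -1, "fingers": 0},
    {"wx": 0, "wy": 0, "wz": 0, "dx": 0, "dy": 0, "dz": -2, "fingers": 40},
    {"wx": 0, "wy": 0, "wz": 0, "dx": 0, "dy": 0, "dz": -1.5, "fingers": 66},
    {"wx": 0, "wy": 0, "wz": 0, "dx": 0, "dy": 0, "dz": -0.5, "fingers": 66},
    {"wx": 0, "wy": 0, "wz": 0, "dx": 0, "dy": 0, "dz": 0, "fingers": 66},
    {"wx": 0, "wy": 0, "wz": 0, "dx": 0, "dy": 0, "dz": 0, "fingers": 66},
  ],
)

```text
t: 11.77
tool_pos: [0.4985, -0.3209, 0.0114]
orientation: [2.212, 2.222, 0.0]
force: [-0.1, -0.0, -0.1]
opening: 0.0696
```

```bash
python3 st.py .4958 -.323 -.0133; python3 - <<'E'
from h import *
for n in("wrist",): shot(n,n[:2]+"18")
a=cv2.imread('pics/wr18.png');cv2.imwrite('pics/wr18z.png',cv2.resize(a[150:300,180:380],None,fx=4,fy=4,interpolation=cv2.INTER_CUBIC))
E
```

```text
t 11.77 pos [ 0.4985 -0.3209  0.0114] open 0.0696 F [-0.0838 -0.0184 -0.078 ] rot needed [ 0.0042  0.0045 -0.0048]
delta cm [-0.2677 -0.2104 -2.4727]
```

View pics/wr18z.png

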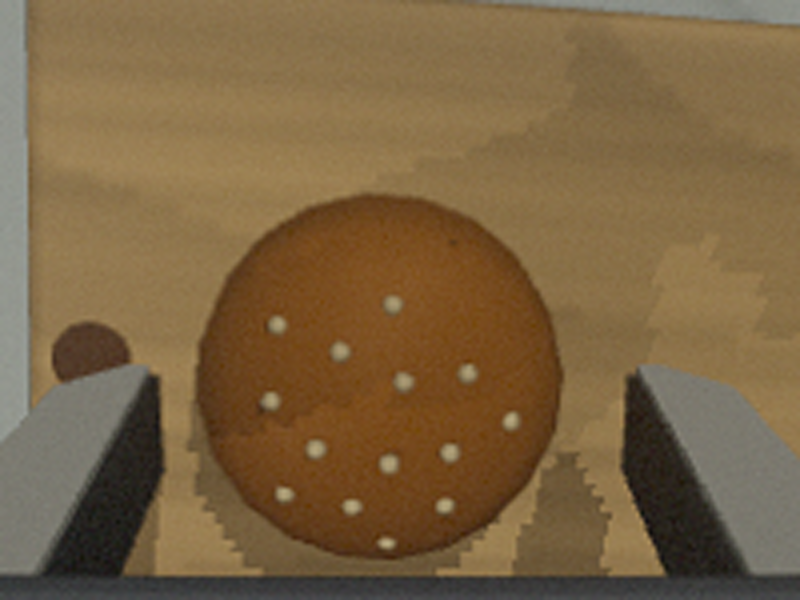

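Call:
send_rows(
  series=[
    {"wx": 0.004, "wy": 0.0045, "wz": -0.005, "dx": -0.25, "dy": -0.2, "dz": -0.3, "fingers": 66},
    {"wx": 0, "wy": 0, "wz": 0, "dx": 0, "dy": 0, "dz": -0.7, "fingers": 66},
    {"wx": 0, "wy": 0, "wz": 0, "dx": 0, "dy": 0, "dz": -0.4, "fingers": 66},
    {"wx": 0, "wy": 0, "wz": 0, "dx": 0, "dy": 0, "dz": 0, "fingers": 66},
  ],
)

```text
t: 12.15
tool_pos: [0.4977, -0.3247, -0.0004]
orientation: [2.219, 2.217, 0.001]
force: [-0.8, 0.1, -0.8]
opening: 0.069
```

```bash
python3 st.py .4958 -.323 -.0133; python3 - <<'E'
from h import *
for n in("wrist",): shot(n,n[:2]+"19")
a=cv2.imread('pics/wr19.png');cv2.imwrite('pics/wr19z.png',cv2.resize(a[150:300,180:380],None,fx=4,fy=4,interpolation=cv2.INTER_CUBIC))
E
```

```text
t 12.15 pos [ 0.4977 -0.3247 -0.0004] open 0.0690 F [-0.7903  0.1008 -0.8385] rot needed [0.003  0.0036 0.0007]
delta cm [-0.1897  0.1715 -1.2929]
```

View pics/wr19z.png

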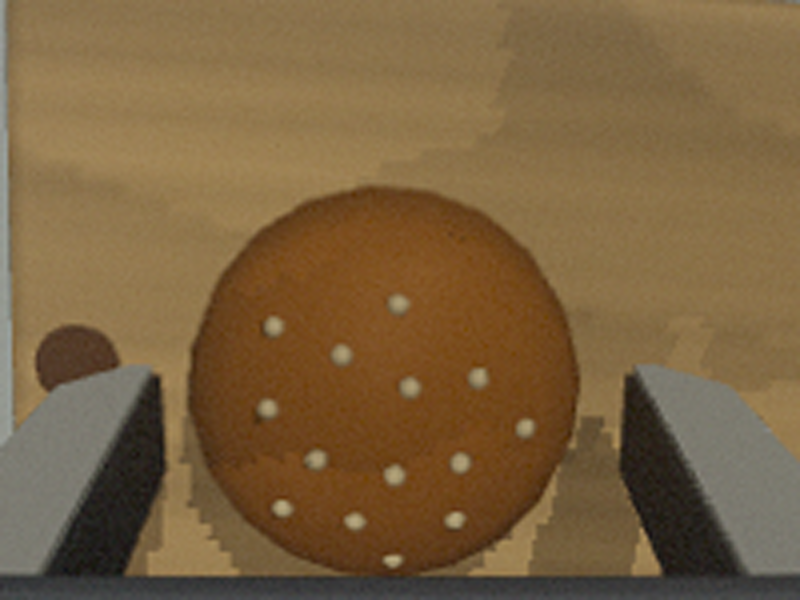

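Call:
send_rows(
  series=[
    {"wx": 0.003, "wy": 0.0035, "wz": 0, "dx": -0.13, "dy": 0.1, "dz": -0.3, "fingers": 66},
    {"wx": 0, "wy": 0, "wz": 0, "dx": 0, "dy": 0, "dz": -0.6, "fingers": 66},
    {"wx": 0, "wy": 0, "wz": 0, "dx": 0, "dy": 0, "dz": -0.15, "fingers": 66},
    {"wx": 0, "wy": 0, "wz": 0, "dx": 0, "dy": 0, "dz": 0, "fingers": 66},
  ],
)

```text
t: 12.53
tool_pos: [0.4966, -0.3239, -0.0112]
orientation: [2.222, 2.22, 0.0]
force: [-0.1, 1.1, 0.1]
opening: 0.0689
```

```bash
python3 st.py .4958 -.323 -.0133; python3 - <<'E'
from h import *
for n in("wrist",): shot(n,n[:2]+"20")
a=cv2.imread('pics/wr20.png');cv2.imwrite('pics/wr20z.png',cv2.resize(a[150:300,180:380],None,fx=4,fy=4,interpolation=cv2.INTER_CUBIC))
E
```

```text
t 12.53 pos [ 0.4966 -0.3239 -0.0112] open 0.0689 F [-0.0986  1.0858  0.0757] rot needed [0.0002 0.0004 0.0008]
delta cm [-0.0786  0.0859 -0.2051]
```

View pics/wr20z.png

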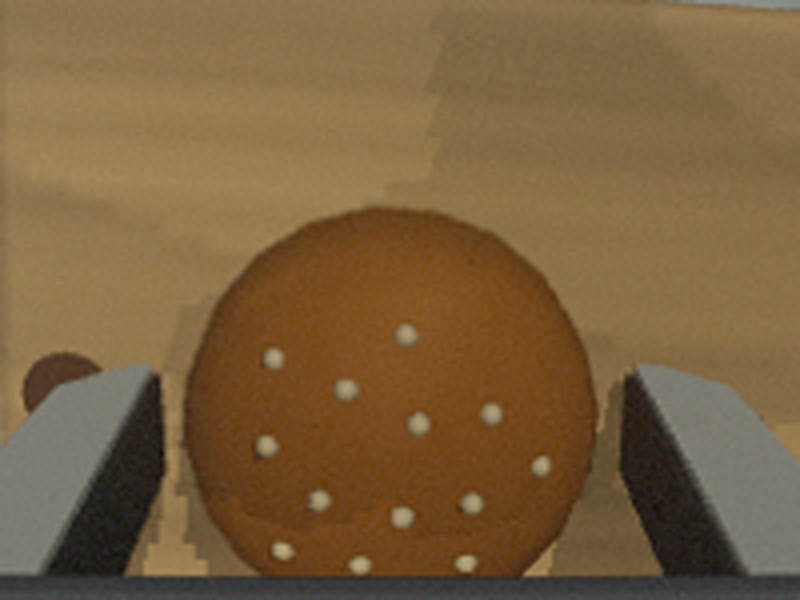

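Call:
send_rows(
  series=[
    {"wx": 0, "wy": 0, "wz": 0, "dx": -0.03, "dy": 0.15, "dz": -0.2, "fingers": 66},
    {"wx": 0, "wy": 0, "wz": 0, "dx": 0, "dy": 0, "dz": -0.03, "fingers": 66},
  ],
)

```text
t: 12.75
tool_pos: [0.4962, -0.3222, -0.0138]
orientation: [2.222, 2.22, 0.0]
force: [0.3, 0.9, -1.0]
opening: 0.0688
```

Call:
send_rows(
  series=[
    {"wx": 0, "wy": 0, "wz": 0, "dx": 0, "dy": 0, "dz": 0, "fingers": 120},
    {"wx": 0, "wy": 0, "wz": 0, "dx": 0, "dy": 0, "dz": 0, "fingers": 120},
    {"wx": 0, "wy": 0, "wz": 0, "dx": 0, "dy": 0, "dz": 0, "fingers": 120},
    {"wx": 0, "wy": 0, "wz": 0, "dx": 0, "dy": 0, "dz": 0, "fingers": 120},
  ],
  newtons=8,
)

```text
t: 13.08
tool_pos: [0.4963, -0.3221, -0.0136]
orientation: [2.222, 2.221, 0.0]
force: [-0.2, -0.6, -1.7]
opening: 0.0591
```

```bash
python3 st.py .5982 -.34 -.01;  python3 - <<'E'
from h import *
shot("wrist","w21")
a=cv2.imread('pics/w21.png');cv2.imwrite('pics/w21z.png',cv2.resize(a[150:300,180:380],None,fx=4,fy=4,interpolation=cv2.INTER_CUBIC))
E
```

```text
t 13.08 pos [ 0.4963 -0.3221 -0.0136] open 0.0591 F [-0.2113 -0.6231 -1.6699] rot needed [0.0001 0.0004 0.0006]
delta cm [10.187  -1.7945  0.3599]
```

View pics/w21z.png

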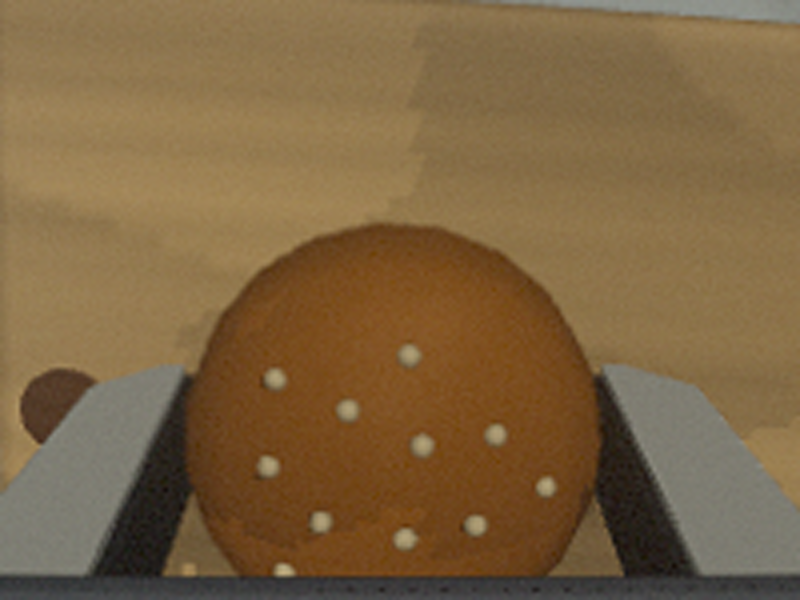

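```bash
python3 - <<'E'
from h import *
np.set_printoptions(precision=4,suppress=True)
c=cam("wrist");p=robot.read_state()["tool_pos"]
f=lambda x,y:(180+x/4,150+y/4)
for z in(.016,.022,.027):
  P=onz(c,f(394,224),z);print("crown",P-[0,.030,0]-p)
print([onz(c,f(*q),.024)-p for q in((186,430),(602,430))])
E
```

```text
crown [0.0015 0.0012 0.0296]
crown [0.0015 0.0027 0.0356]
crown [0.0015 0.0039 0.0406]
[array([-0.0284,  0.0027,  0.0376]), array([0.0315, 0.0027, 0.0376])]
```

Call:
send_rows(
  series=[
    {"wx": 0, "wy": 0, "wz": 0, "dx": 0, "dy": 0, "dz": 1.0, "fingers": 130},
    {"wx": 0, "wy": 0, "wz": 0, "dx": 0, "dy": 0, "dz": 2.0, "fingers": 130},
    {"wx": 0, "wy": 0, "wz": 0, "dx": 0, "dy": 0, "dz": 2.5, "fingers": 130},
    {"wx": 0, "wy": 0, "wz": 0, "dx": 0, "dy": 1, "dz": 2.5, "fingers": 130},
    {"wx": 0, "wy": 0, "wz": 0, "dx": 0, "dy": 3, "dz": 1.0, "fingers": 130},
    {"wx": 0, "wy": 0, "wz": 0, "dx": 0, "dy": 3, "dz": 0, "fingers": 130},
    {"wx": 0, "wy": 0, "wz": 0, "dx": 0.5, "dy": 3, "dz": 0, "fingers": 130},
    {"wx": 0, "wy": 0, "wz": 0, "dx": 0.3, "dy": 2.5, "dz": 0, "fingers": 130},
    {"wx": 0, "wy": 0, "wz": 0, "dx": 0, "dy": 1.5, "dz": 0, "fingers": 130},
    {"wx": 0, "wy": 0, "wz": 0, "dx": 0, "dy": 0, "dz": 0, "fingers": 130},
    {"wx": 0, "wy": 0, "wz": 0, "dx": 0, "dy": 0, "dz": 0, "fingers": 130},
  ],
)

```text
t: 14.05
tool_pos: [0.5051, -0.178, 0.0901]
orientation: [2.22, 2.212, 0.006]
force: [-0.0, -0.7, -0.4]
opening: 0.0589
```

```bash
python3 st.py .507 -.15 .09; python3 -c "
from h import *
shot('wrist','w22')"
```

```text
t 14.05 pos [ 0.5051 -0.178   0.0901] open 0.0589 F [-0.0411 -0.6574 -0.3727] rot needed [0.003  0.0081 0.0035]
delta cm [ 0.1879  2.8027 -0.0138]
```

View pics/w22.png

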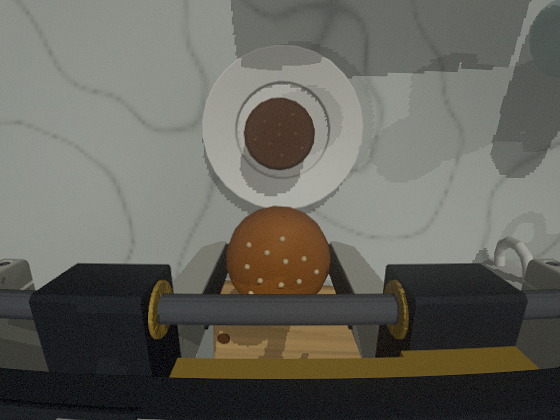

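The crown sits in the fingers just as the patty did, so I'll aim for the same spot, TCP (0.5065, -0.109).

Call:
send_rows(
  series=[
    {"wx": 0.003, "wy": 0.008, "wz": 0.0035, "dx": 0.1, "dy": 2, "dz": 0, "fingers": 130},
    {"wx": 0, "wy": 0, "wz": 0, "dx": 0, "dy": 2.3, "dz": -0.8, "fingers": 130},
    {"wx": 0, "wy": 0, "wz": 0, "dx": 0, "dy": 1.3, "dz": -1.2, "fingers": 130},
    {"wx": 0, "wy": 0, "wz": 0, "dx": 0, "dy": 0.4, "dz": -1, "fingers": 130},
    {"wx": 0, "wy": 0, "wz": 0, "dx": 0, "dy": 0, "dz": -0.5, "fingers": 130},
    {"wx": 0, "wy": 0, "wz": 0, "dx": 0, "dy": 0, "dz": 0, "fingers": 130},
  ],
)

```text
t: 14.6
tool_pos: [0.5066, -0.1229, 0.0542]
orientation: [2.225, 2.213, -0.002]
force: [-0.6, 0.1, -1.0]
opening: 0.059
```

```bash
python3 st.py .5065 -.1093 .04
```

```text
t 14.60 pos [ 0.5066 -0.1229  0.0542] open 0.0590 F [-0.6379  0.1058 -1.0354] rot needed [0.0032 0.0018 0.0056]
delta cm [-0.0126  1.3556 -1.4153]
```

Call:
send_rows(
  series=[
    {"wx": 0.003, "wy": 0.002, "wz": 0.0055, "dx": 0, "dy": 1.2, "dz": -0.7, "fingers": 130},
    {"wx": 0, "wy": 0, "wz": 0, "dx": 0, "dy": 0, "dz": -0.8, "fingers": 130},
    {"wx": 0, "wy": 0, "wz": 0, "dx": 0, "dy": 0, "dz": 0, "fingers": 130},
  ],
)

```text
t: 14.85
tool_pos: [0.5061, -0.112, 0.0371]
orientation: [-2.223, -2.219, 0.002]
force: [-1.3, 0.7, -0.6]
opening: 0.0588
```

```bash
python3 st.py .5065 -.1093 .03
```

```text
t 14.85 pos [ 0.5061 -0.112   0.0371] open 0.0588 F [-1.2861  0.7223 -0.589 ] rot needed [ 0.0001 -0.0015  0.0017]
delta cm [ 0.037   0.266  -0.7132]
```

Call:
send_rows(
  series=[
    {"wx": 0, "wy": -0.0015, "wz": 0.0015, "dx": 0.05, "dy": 0.25, "dz": -0.3, "fingers": 130},
    {"wx": 0, "wy": 0, "wz": 0, "dx": 0, "dy": 0, "dz": -0.4, "fingers": 130},
    {"wx": 0, "wy": 0, "wz": 0, "dx": 0, "dy": 0, "dz": 0, "fingers": 130},
  ],
)

```text
t: 15.1
tool_pos: [0.5066, -0.1098, 0.0291]
orientation: [-2.222, -2.221, 0.001]
force: [-0.2, 0.4, -0.9]
opening: 0.0589
```

```bash
python3 st.py .5065 -.1093 .03; python3 - <<'E'
from h import *
for n in("wrist",): shot(n,n[:2]+"23")
a=cv2.imread('pics/wr23.png');cv2.imwrite('pics/wr23z.png',cv2.resize(a[150:300,180:380],None,fx=4,fy=4,interpolation=cv2.INTER_CUBIC))
E
```

```text
t 15.10 pos [ 0.5066 -0.1098  0.0291] open 0.0589 F [-0.1585  0.4004 -0.8629] rot needed [ 0.0002 -0.0004  0.0005]
delta cm [-0.0069  0.0536  0.0877]
```

View pics/wr23z.png

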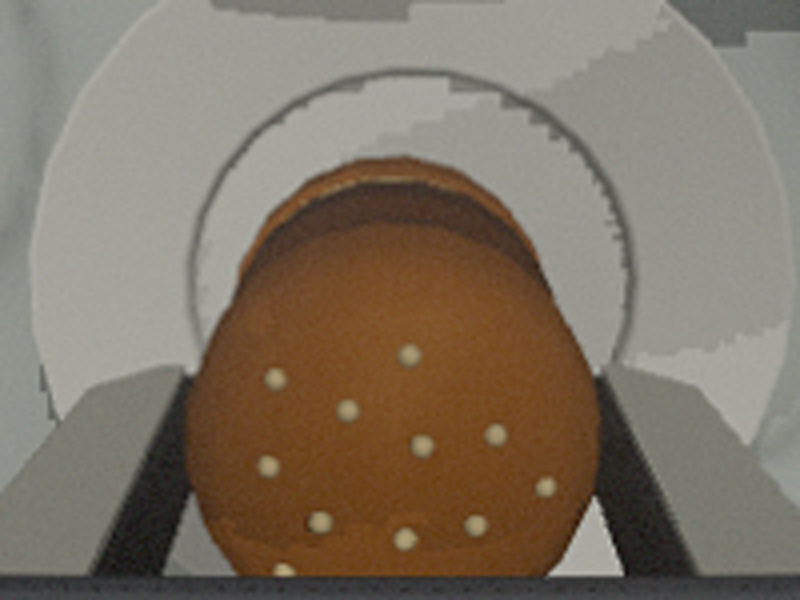

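Call:
send_rows(
  series=[
    {"wx": 0, "wy": 0, "wz": 0, "dx": 0, "dy": 0.05, "dz": -0.4, "fingers": 130},
    {"wx": 0, "wy": 0, "wz": 0, "dx": 0, "dy": 0, "dz": -0.5, "fingers": 130},
    {"wx": 0, "wy": 0, "wz": 0, "dx": 0, "dy": 0, "dz": -0.2, "fingers": 130},
    {"wx": 0, "wy": 0, "wz": 0, "dx": 0, "dy": 0, "dz": 0, "fingers": 130},
  ],
)

```text
t: 15.48
tool_pos: [0.5076, -0.1099, 0.0184]
orientation: [2.221, 2.219, 0.001]
force: [-0.8, -0.2, -0.1]
opening: 0.0587
```

```bash
python3 st.py .5065 -.1093 .0136; python3 - <<'E'
from h import *
for n in("wrist",): shot(n,n[:2]+"24")
a=cv2.imread('pics/wr24.png');cv2.imwrite('pics/wr24z.png',cv2.resize(a[150:300,180:380],None,fx=4,fy=4,interpolation=cv2.INTER_CUBIC))
E
```

```text
t 15.48 pos [ 0.5076 -0.1099  0.0184] open 0.0587 F [-0.8441 -0.1823 -0.1313] rot needed [0.001  0.0018 0.0007]
delta cm [-0.1128  0.0597 -0.4813]
```

View pics/wr24z.png

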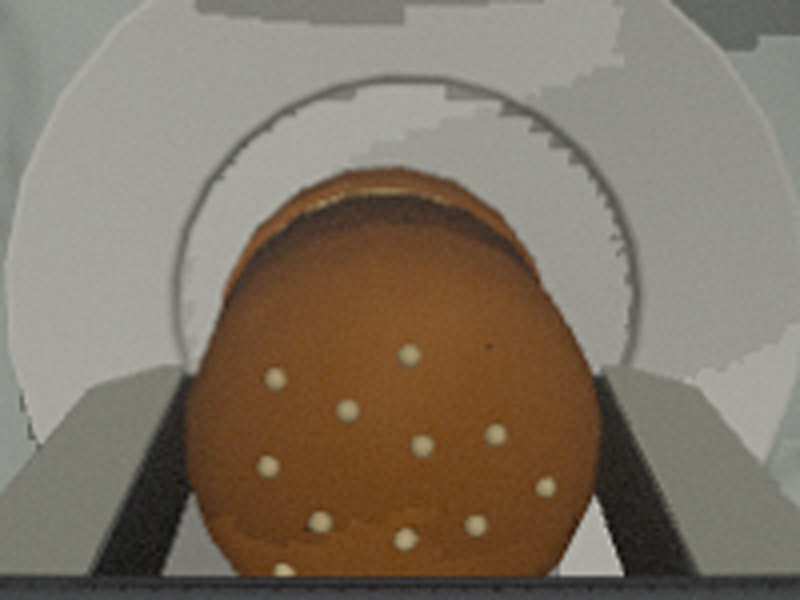

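Call:
send_rows(
  series=[
    {"wx": 0.001, "wy": 0.002, "wz": 0, "dx": -0.13, "dy": 0.05, "dz": -0.1, "fingers": 130},
    {"wx": 0, "wy": 0, "wz": 0, "dx": 0, "dy": 0, "dz": -0.15, "fingers": 130},
  ],
)

```text
t: 15.7
tool_pos: [0.5066, -0.1095, 0.0163]
orientation: [2.222, 2.22, 0.0]
force: [-0.1, 0.8, -0.7]
opening: 0.0592
```

Call:
send_rows(
  series=[
    {"wx": 0, "wy": 0, "wz": 0, "dx": 0, "dy": 0, "dz": -0.1, "fingers": 130},
  ],
)

```text
t: 15.78
tool_pos: [0.5066, -0.1095, 0.0153]
orientation: [2.222, 2.22, 0.0]
force: [0.9, 0.2, 1.0]
opening: 0.059
```

```bash
python3 st.py .5065 -.1093 .0136
```

```text
t 15.78 pos [ 0.5066 -0.1095  0.0153] open 0.0590 F [0.949  0.1997 0.9874] rot needed [0.0002 0.0004 0.0007]
delta cm [-0.013   0.0183 -0.1678]
```

Call:
send_rows(
  series=[
    {"wx": 0, "wy": 0, "wz": 0, "dx": 0, "dy": 0, "dz": -0.07, "fingers": 130},
  ],
)

```text
t: 15.87
tool_pos: [0.5066, -0.1095, 0.0145]
orientation: [2.222, 2.22, 0.0]
force: [0.6, -0.9, 0.1]
opening: 0.059
```

Call:
send_rows(
  series=[
    {"wx": 0, "wy": 0, "wz": 0, "dx": 0, "dy": 0, "dz": -0.05, "fingers": 130},
  ],
)

```text
t: 15.95
tool_pos: [0.5066, -0.1095, 0.0139]
orientation: [2.222, 2.22, 0.0]
force: [0.1, -0.9, 0.4]
opening: 0.059
```

Call:
send_rows(
  series=[
    {"wx": 0, "wy": 0, "wz": 0, "dx": 0, "dy": 0, "dz": -0.05, "fingers": 130},
  ],
)

```text
t: 16.03
tool_pos: [0.5066, -0.1095, 0.0134]
orientation: [2.222, 2.22, 0.0]
force: [-0.1, -0.9, -0.2]
opening: 0.0588
```

Call:
send_rows(
  series=[
    {"wx": 0, "wy": 0, "wz": 0, "dx": 0, "dy": 0, "dz": -0.04, "fingers": 130},
  ],
)

```text
t: 16.12
tool_pos: [0.5067, -0.1095, 0.0131]
orientation: [2.222, 2.22, 0.0]
force: [-1.7, 0.2, 5.0]
opening: 0.0588
```

Call:
send_rows(
  series=[
    {"wx": 0, "wy": 0, "wz": 0, "dx": 0, "dy": 0, "dz": -0.04, "fingers": 130},
  ],
)

```text
t: 16.2
tool_pos: [0.5067, -0.1096, 0.0131]
orientation: [2.222, 2.22, 0.0]
force: [-3.1, 1.6, 6.9]
opening: 0.0592
```

Contact at z = 0.0131 (predicted 0.0136). I'll ease off slightly and release.

Call:
send_rows(
  series=[
    {"wx": 0, "wy": 0, "wz": 0, "dx": 0, "dy": 0, "dz": 0.01, "fingers": 130},
    {"wx": 0, "wy": 0, "wz": 0, "dx": 0, "dy": 0, "dz": 0, "fingers": 80},
    {"wx": 0, "wy": 0, "wz": 0, "dx": 0, "dy": 0, "dz": 0, "fingers": 55},
    {"wx": 0, "wy": 0, "wz": 0, "dx": 0, "dy": 0, "dz": 0, "fingers": 55},
    {"wx": 0, "wy": 0, "wz": 0, "dx": 0, "dy": 0, "dz": 0, "fingers": 55},
  ],
)

```text
t: 16.62
tool_pos: [0.5071, -0.1097, 0.0134]
orientation: [2.221, 2.22, 0.001]
force: [0.6, -0.1, 0.0]
opening: 0.0727
```

```bash
python3 st.py .5065 -.1093 .0136; python3 - <<'E'
from h import *
for n in("wrist",): shot(n,n[:2]+"25")
a=cv2.imread('pics/wr25.png');cv2.imwrite('pics/wr25z.png',cv2.resize(a[150:300,180:380],None,fx=4,fy=4,interpolation=cv2.INTER_CUBIC))
E
```

```text
t 16.62 pos [ 0.5071 -0.1097  0.0134] open 0.0727 F [ 0.5518 -0.1265  0.0115] rot needed [0.0005 0.0014 0.0007]
delta cm [-0.0633  0.0363  0.0164]
```

View pics/wr25z.png

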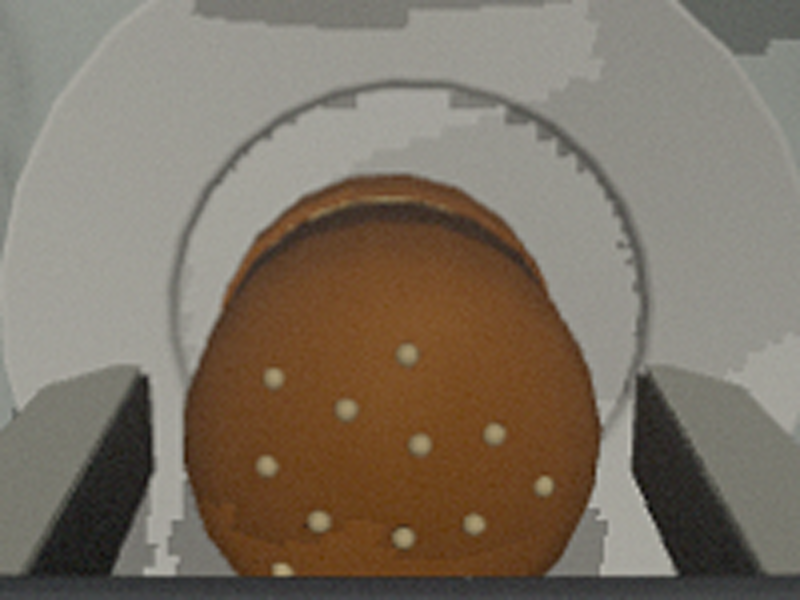

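The crown is released and sitting flat. I'll lift straight up and check the stack.

Call:
send_rows(
  series=[
    {"wx": 0, "wy": 0, "wz": 0, "dx": 0, "dy": 0, "dz": 1, "fingers": 50},
    {"wx": 0, "wy": 0, "wz": 0, "dx": 0, "dy": 0, "dz": 2.5, "fingers": 40},
    {"wx": 0, "wy": 0, "wz": 0, "dx": 0, "dy": 0, "dz": 3.5, "fingers": 40},
    {"wx": 0, "wy": 0, "wz": 0, "dx": 0, "dy": 0, "dz": 4, "fingers": 40},
    {"wx": 0, "wy": 0, "wz": -0.12, "dx": 0, "dy": 0, "dz": 2, "fingers": 40},
    {"wx": 0, "wy": 0, "wz": -0.12, "dx": 0, "dy": 0, "dz": 0, "fingers": 40},
    {"wx": 0, "wy": 0, "wz": -0.12, "dx": 0, "dy": 0, "dz": 0, "fingers": 40},
    {"wx": 0, "wy": 0, "wz": -0.12, "dx": 0, "dy": 0, "dz": 0, "fingers": 40},
    {"wx": 0, "wy": 0, "wz": 0, "dx": 0, "dy": 0, "dz": 0, "fingers": 40},
  ],
)

```text
t: 17.42
tool_pos: [0.5051, -0.109, 0.1561]
orientation: [2.702, 1.602, 0.011]
force: [0.4, -0.4, 0.6]
opening: 0.0784
```

```bash
python3 st.py .46 .2 .2 -1.478; python3 - <<'E'
from h import *
print(robot.read_state()["q"])
for n in("scene","side"): shot(n,n[:2]+"26")
a=cv2.imread('pics/si26.png');b=cv2.imread('pics/sc26.png')
cv2.imwrite('pics/x26.png',np.hstack([cv2.resize(a[210:310,220:320],None,fx=4,fy=4,interpolation=cv2.INTER_CUBIC),cv2.resize(b[150:250,220:320],None,fx=4,fy=4,interpolation=cv2.INTER_CUBIC)]))
E
```

```text
t 17.42 pos [ 0.5051 -0.109   0.1561] open 0.0784 F [ 0.3777 -0.3983  0.6389] rot needed [ 0.0004  0.007  -0.9776]
delta cm [-4.5132 30.9024  4.3924]
[-0.31546112 -0.08484361  1.76558452  0.00463006  1.45592655  0.18444176]
```

View pics/x26.png

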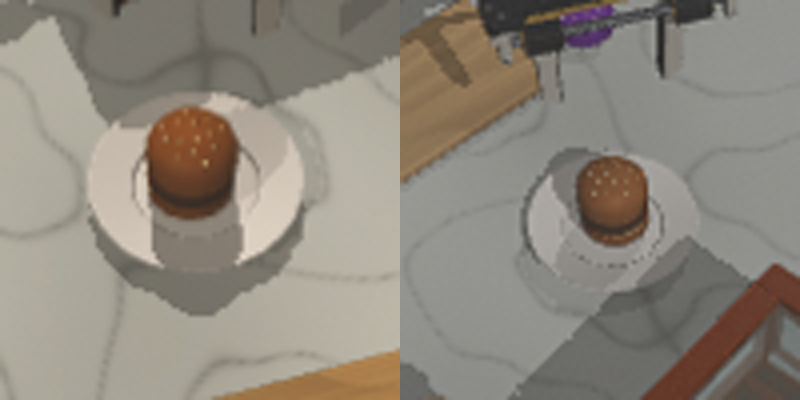

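Side and scene views both show a straight stack in the plate's well. Next I'll turn the jaws and move over the knob.

Call:
send_rows(
  series=[
    {"wx": 0, "wy": 0, "wz": -0.11, "dx": -0.3, "dy": 1.5, "dz": 2, "fingers": 0},
    {"wx": 0, "wy": 0, "wz": -0.12, "dx": -0.5, "dy": 3, "dz": 2, "fingers": 0},
    {"wx": 0, "wy": 0, "wz": -0.12, "dx": -0.5, "dy": 3.5, "dz": 1, "fingers": 0},
    {"wx": 0, "wy": 0, "wz": -0.12, "dx": -0.5, "dy": 3.5, "dz": 0, "fingers": 0},
    {"wx": 0, "wy": 0, "wz": -0.12, "dx": -0.5, "dy": 3.5, "dz": 0, "fingers": 0},
    {"wx": 0, "wy": 0, "wz": -0.12, "dx": -0.5, "dy": 3.5, "dz": 0, "fingers": 0},
    {"wx": 0, "wy": 0, "wz": -0.12, "dx": -0.5, "dy": 3.5, "dz": 0, "fingers": 0},
    {"wx": 0, "wy": 0, "wz": -0.1, "dx": -0.5, "dy": 3, "dz": 0, "fingers": 0},
    {"wx": 0, "wy": 0, "wz": 0, "dx": 0, "dy": 1.5, "dz": 0, "fingers": 0},
    {"wx": 0, "wy": 0, "wz": 0, "dx": 0, "dy": 0, "dz": 0, "fingers": 0},
  ],
)

```text
t: 18.35
tool_pos: [0.4616, 0.1553, 0.2053]
orientation: [-3.125, -0.287, -0.003]
force: [0.5, 1.1, 0.0]
opening: 0.0928
```

```bash
python3 st.py .46 .2 .17 -1.478
```

```text
t 18.35 pos [0.4616 0.1553 0.2053] open 0.0928 F [0.4702 1.0771 0.0471] rot needed [-0.0037  0.0014 -0.0907]
delta cm [-0.1617  4.4709 -3.5281]
```

Call:
send_rows(
  series=[
    {"wx": -0.004, "wy": 0, "wz": -0.08, "dx": -0.1, "dy": 2.5, "dz": 0, "fingers": 0},
    {"wx": 0, "wy": 0, "wz": 0, "dx": 0, "dy": 1.0, "dz": 0, "fingers": 0},
    {"wx": 0, "wy": 0, "wz": 0, "dx": 0, "dy": 0, "dz": 0, "fingers": 0},
    {"wx": 0, "wy": 0, "wz": 0, "dx": 0, "dy": 0, "dz": 0, "fingers": 0},
  ],
)

```text
t: 18.68
tool_pos: [0.4597, 0.1901, 0.2043]
orientation: [3.133, 0.187, -0.002]
force: [-0.1, -0.6, -0.1]
opening: 0.0929
```

```bash
python3 st.py .46 .2 .17 -1.478; python3 -c "
from h import *
shot('wrist','w27')"
```

```text
t 18.68 pos [0.4597 0.1901 0.2043] open 0.0929 F [-0.1194 -0.6327 -0.0739] rot needed [ 0.0029 -0.0012 -0.0265]
delta cm [ 0.0301  0.9902 -3.4253]
```

View pics/w27.png

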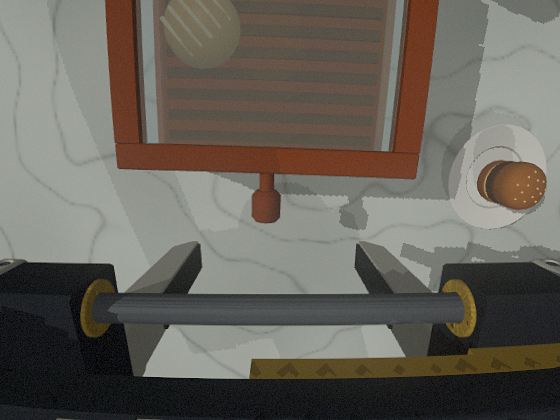

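The wrist view shows the knob at about (266,206) and the lid's front edge running from (117,169) to (417,178).

```bash
python3 - <<'E'
from h import *
np.set_printoptions(precision=4,suppress=True)
im=cv2.cvtColor(cv2.imread('pics/w27.png'),cv2.COLOR_BGR2RGB);c=cam("wrist");p=robot.read_state()["tool_pos"]
g=im.astype(int);m=((g[...,0]>2*g[...,1])&(g[...,0]>50)).astype(np.uint8)
for y in range(176,226,4):
    r=np.where(m[y,235:300])[0]; print(y,(r[0]+235,r[-1]+235) if len(r) else None,end=' ')
print()
for x in (140,200,240,300,350,400):
    r=np.where(m[120:190,x])[0]; print(x,r[0]+120,r[-1]+120,end=' ')
print()
L=onz(c,(140,170),.128);Rr=onz(c,(400,178),.128);print(L,Rr,np.arctan2(-(L-Rr)[0],(L-Rr)[1]))
print("corners",onz(c,(117,168),.128),onz(c,(417,178),.128))
print("knob",[onz(c,q,.119) for q in((252,207),(280,207),(266,222),(266,189))])
E
```

```text
176 (np.int64(272), np.int64(272)) 180 None 184 None 188 None 192 None 196 None 200 None 204 None 208 None 212 None 216 None 220 None 224 None Traceback (most recent call last):
  File "<stdin>", line 9, in <module>
IndexError: index 0 is out of bounds for axis 0 with size 0
```

```bash
python3 - <<'E'
from h import *
np.set_printoptions(precision=4,suppress=True)
im=cv2.cvtColor(cv2.imread('pics/w27.png'),cv2.COLOR_BGR2RGB);c=cam("wrist");p=robot.read_state()["tool_pos"]
print(im[207,266],im[155,200])
hsv=cv2.cvtColor(im,cv2.COLOR_RGB2HSV);m=(hsv[...,1]>150).astype(np.uint8)
for y in range(176,226,4):
    r=np.where(m[y,235:300])[0]; print(y,(int(r[0]+235),int(r[-1]+235)) if len(r) else None,end=' ')
print()
E={}
for x in (140,200,240,300,350,400):
    r=np.where(m[120:190,x])[0]; E[x]=int(r[-1]+120) if len(r) else None
print(E)
L=onz(c,(140,E[140]),.128);Rr=onz(c,(400,E[400]),.128);print(L,Rr,np.arctan2(-(L-Rr)[0],(L-Rr)[1]))
A=onz(c,(117,168),.128);B=onz(c,(417,178),.128);print("corners",A,B,np.linalg.norm(A-B),(A+B)/2)
print("knob",[onz(c,q,.119) for q in((252,207),(280,207),(266,222),(266,189))])
E
```

```text
[105  63  50] [109  61  40]
176 (261, 272) 180 (260, 273) 184 (260, 269) 188 (260, 267) 192 (258, 264) 196 (253, 269) 200 (255, 268) 204 (255, 272) 208 (255, 262) 212 None 216 None 220 None 224 None 
{140: 168, 200: 170, 240: 171, 300: 173, 350: 175, 400: 177}
[0.486  0.3214 0.128 ] [0.506  0.0815 0.128 ] 0.08320288528448214
corners [0.4836 0.3432 0.128 ] [0.5071 0.0651 0.128 ] 0.27902191536301274 [0.4954 0.2042 0.128 ]
knob [array([0.4589, 0.2154, 0.119 ]), array([0.4621, 0.1883, 0.119 ]), array([0.4453, 0.2002, 0.119 ]), array([0.4781, 0.2038, 0.119 ])]
```

Call:
send_rows(
  series=[
    {"wx": 0.003, "wy": -0.001, "wz": -0.036, "dx": 0.2, "dy": 1.1, "dz": -1, "fingers": 60},
    {"wx": 0, "wy": 0, "wz": 0, "dx": 0, "dy": 0, "dz": -2.5, "fingers": 60},
    {"wx": 0, "wy": 0, "wz": 0, "dx": 0, "dy": 0, "dz": -2.5, "fingers": 60},
    {"wx": 0, "wy": 0, "wz": 0, "dx": 0, "dy": 0, "dz": -1, "fingers": 60},
    {"wx": 0, "wy": 0, "wz": 0, "dx": 0, "dy": 0, "dz": 0, "fingers": 60},
    {"wx": 0, "wy": 0, "wz": 0, "dx": 0, "dy": 0, "dz": 0, "fingers": 60},
  ],
)

```text
t: 19.23
tool_pos: [0.4642, 0.1941, 0.1339]
orientation: [3.138, 0.134, 0.004]
force: [0.7, 0.2, 0.6]
opening: 0.0712
```

```bash
python3 st.py .462 .2017 .075 -1.4873; python3 -c "
from h import *
shot('wrist','w28')"
```

```text
t 19.23 pos [0.4642 0.1941 0.1339] open 0.0712 F [0.6955 0.1937 0.6147] rot needed [ 0.001   0.0028 -0.002 ]
delta cm [-0.2207  0.7568 -5.8874]
```

View pics/w28.png

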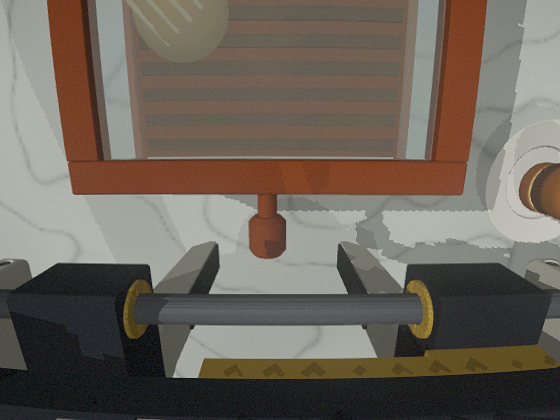

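```bash
python3 - <<'E'
from h import *
np.set_printoptions(precision=4,suppress=True)
c=cam("wrist")
A=onz(c,(71,193.5),.128);B=onz(c,(467,193.5),.128);print("corners",A,B,np.linalg.norm(A-B),(A+B)/2,np.arctan2(-(A-B)[0],(A-B)[1]))
print("knob",[onz(c,q,.119) for q in((249,236),(286,236),(267.5,257.5),(267.5,213))])
E
```

```text
corners [0.4838 0.3446 0.128 ] [0.5077 0.0635 0.128 ] 0.28213620776844983 [0.4958 0.2041 0.128 ] 0.08488434101983451
knob [array([0.4599, 0.2161, 0.119 ]), array([0.4623, 0.1885, 0.119 ]), array([0.4437, 0.201 , 0.119 ]), array([0.4789, 0.2037, 0.119 ])]
```

Call:
send_rows(
  series=[
    {"wx": 0.001, "wy": 0.003, "wz": -0.002, "dx": -0.15, "dy": 0.75, "dz": -0.5, "fingers": 60},
    {"wx": 0, "wy": 0, "wz": 0, "dx": 0, "dy": 0, "dz": -1.5, "fingers": 60},
    {"wx": 0, "wy": 0, "wz": 0, "dx": 0, "dy": 0, "dz": -0.8, "fingers": 60},
    {"wx": 0, "wy": 0, "wz": 0, "dx": 0, "dy": 0, "dz": 0, "fingers": 60},
  ],
)

```text
t: 19.62
tool_pos: [0.4664, 0.2032, 0.1104]
orientation: [-3.136, -0.129, -0.012]
force: [-0.3, -0.3, 0.1]
opening: 0.0713
```

```bash
python3 st.py .4625 .2018 .075 -1.4865; python3 -c "
from h import *
shot('wrist','w29')"
```

```text
t 19.62 pos [0.4664 0.2032 0.1104] open 0.0713 F [-0.2519 -0.2729  0.135 ] rot needed [-0.003   0.0078  0.0018]
delta cm [-0.3892 -0.1433 -3.5446]
```

View pics/w29.png

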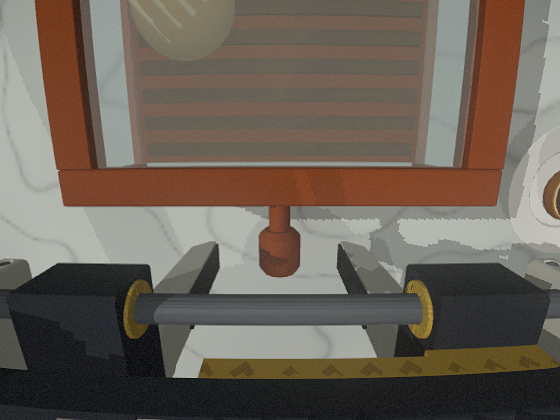

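Call:
send_rows(
  series=[
    {"wx": -0.003, "wy": 0.008, "wz": 0.002, "dx": -0.35, "dy": -0.12, "dz": 0, "fingers": 60},
    {"wx": 0, "wy": 0, "wz": 0, "dx": 0, "dy": 0, "dz": -0.8, "fingers": 60},
    {"wx": 0, "wy": 0, "wz": 0, "dx": 0, "dy": 0, "dz": -0.8, "fingers": 60},
    {"wx": 0, "wy": 0, "wz": 0, "dx": 0, "dy": 0, "dz": 0, "fingers": 60},
  ],
)

```text
t: 20.0
tool_pos: [0.4643, 0.203, 0.0967]
orientation: [-3.138, -0.134, -0.005]
force: [0.2, 0.5, -1.1]
opening: 0.0713
```

```bash
python3 st.py .4625 .2018 .075 -1.4865; python3 -c "
from h import *
shot('wrist','w30')"
```

```text
t 20.00 pos [0.4643 0.203  0.0967] open 0.0713 F [ 0.1949  0.5277 -1.1211] rot needed [-0.0012  0.0032 -0.0012]
delta cm [-0.1821 -0.1171 -2.1696]
```

View pics/w30.png

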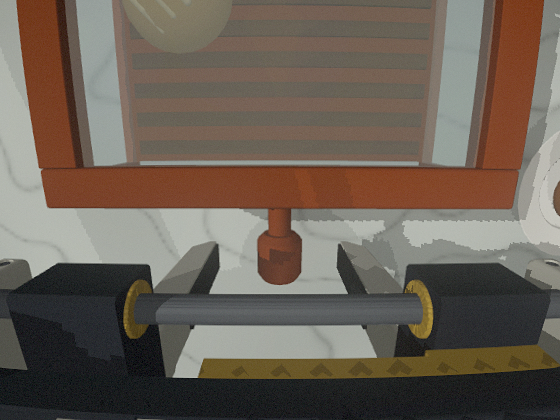

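Call:
send_rows(
  series=[
    {"wx": -0.001, "wy": 0.003, "wz": -0.001, "dx": -0.15, "dy": -0.1, "dz": -0.6, "fingers": 60},
    {"wx": 0, "wy": 0, "wz": 0, "dx": 0, "dy": 0, "dz": -0.8, "fingers": 60},
    {"wx": 0, "wy": 0, "wz": 0, "dx": 0, "dy": 0, "dz": -0.5, "fingers": 60},
    {"wx": 0, "wy": 0, "wz": 0, "dx": 0, "dy": 0, "dz": 0, "fingers": 60},
  ],
)

```text
t: 20.38
tool_pos: [0.4631, 0.2019, 0.0767]
orientation: [-3.138, -0.132, -0.001]
force: [1.0, 0.2, -0.1]
opening: 0.0711
```

```bash
python3 st.py .4625 .2018 .075 -1.4865; python3 -c "
from h import *
shot('wrist','w31');shot('side','s31')
a=cv2.imread('pics/s31.png');cv2.imwrite('pics/s31z.png',cv2.resize(a[90:220,150:310],None,fx=4,fy=4,interpolation=cv2.INTER_CUBIC))
"
```

```text
t 20.38 pos [0.4631 0.2019 0.0767] open 0.0711 F [ 0.9966  0.2132 -0.1346] rot needed [-0.0004  0.0009  0.0001]
delta cm [-0.0612 -0.0094 -0.1674]
```

View pics/w31.png

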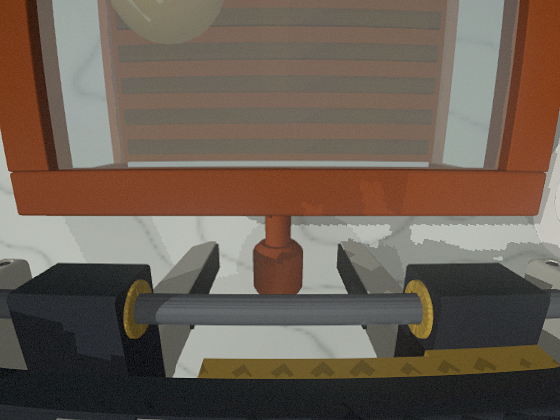

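View pics/s31z.png

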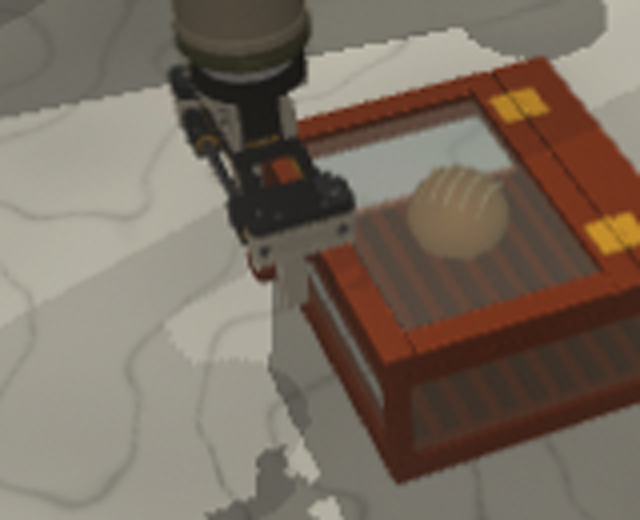

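Call:
send_rows(
  series=[
    {"wx": 0, "wy": 0, "wz": 0, "dx": -0.03, "dy": 0, "dz": -0.35, "fingers": 60},
    {"wx": 0, "wy": 0, "wz": 0, "dx": 0, "dy": 0, "dz": 0, "fingers": 150},
    {"wx": 0, "wy": 0, "wz": 0, "dx": 0, "dy": 0, "dz": 0, "fingers": 190},
    {"wx": 0, "wy": 0, "wz": 0, "dx": 0, "dy": 0, "dz": 0, "fingers": 190},
    {"wx": 0, "wy": 0, "wz": 0, "dx": 0, "dy": 0, "dz": 0, "fingers": 190},
    {"wx": 0, "wy": 0, "wz": 0, "dx": 0, "dy": 0, "dz": 0, "fingers": 190},
    {"wx": 0, "wy": 0, "wz": 0, "dx": 0, "dy": 0, "dz": 0, "fingers": 190},
  ],
  newtons=20,
)

```text
t: 21.07
tool_pos: [0.4642, 0.2024, 0.075]
orientation: [-3.138, -0.132, -0.006]
force: [-0.1, 0.9, 0.1]
opening: 0.036
```

```bash
python3 st.py .4625 .2018 .075 -1.4865; python3 -c "
from h import *
shot('wrist','w32')"
```

```text
t 21.07 pos [0.4642 0.2024 0.075 ] open 0.0360 F [-0.1297  0.8576  0.1028] rot needed [-0.0013  0.0037  0.    ]
delta cm [-0.1665 -0.0612 -0.0028]
```

View pics/w32.png

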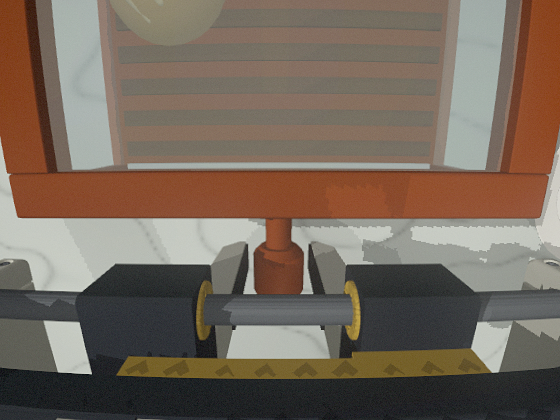

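Call:
send_rows(
  series=[
    {"wx": -0.001, "wy": 0.004, "wz": 0, "dx": -0.12, "dy": -0.05, "dz": -0.2, "fingers": 190},
    {"wx": 0, "wy": 0, "wz": 0, "dx": 0, "dy": 0, "dz": 0, "fingers": 210},
    {"wx": 0, "wy": 0, "wz": 0, "dx": 0, "dy": 0, "dz": 0, "fingers": 210},
    {"wx": 0, "wy": 0, "wz": 0, "dx": 0, "dy": 0, "dz": 0, "fingers": 210},
  ],
)

```text
t: 21.45
tool_pos: [0.464, 0.2022, 0.0745]
orientation: [-3.138, -0.132, -0.003]
force: [-1.0, -0.1, 1.3]
opening: 0.0271
```

```bash
python3 st.py .4625 .2018 .075 -1.4865; python3 -c "
from h import *
shot('wrist','w33')"
```

```text
t 21.45 pos [0.464  0.2022 0.0745] open 0.0271 F [-0.9676 -0.1062  1.3093] rot needed [-0.0009  0.0016 -0.    ]
delta cm [-0.1456 -0.0353  0.0508]
```

View pics/w33.png

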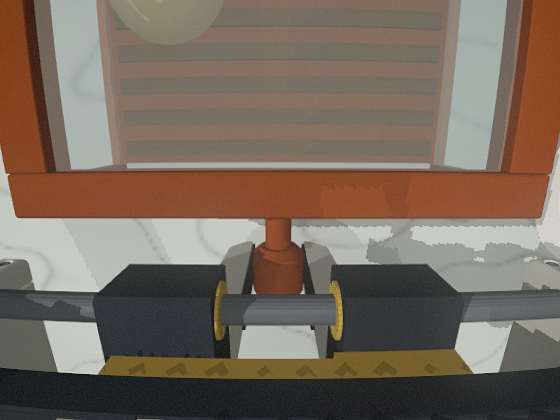

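The knob is held (27 mm reading on a 28 mm knob). I'll work out the arc next.

```bash
cat > arc.py <<'E'
import sys
from h import *
np.set_printoptions(precision=3,suppress=True)
P0=np.array([.4640,.2022,.0745]);psi=.085;r=.2362;f0=.0381
u=np.array([np.cos(psi),np.sin(psi),0]);z=np.array([0,0,1])
def pos(th): return P0+u*(.236-r*np.cos(th-f0))+z*(r*np.sin(th-f0)+.009)
if __name__=="__main__":
    s=robot.read_state();p=s["tool_pos"];v=p-P0
    a=v@u-.236;b=v[2]-.009;print("th est %.4f"%(np.arctan2(b,-a)+f0),"radius err mm %.2f"%(1e3*(np.hypot(a,b)-r)),"lateral mm %.2f"%(1e3*(v@[-u[1],u[0],0])))
    for t in [float(x) for x in sys.argv[1:]]: print(t,"delta cm",(pos(t)-p)*100);
E
python3 arc.py 0 .05 .1 .15 .2 .25 .3 1.047
```

```text
th est -0.0002 radius err mm 0.06 lateral mm -0.05
0.0 delta cm [0.006 0.006 0.005]
0.05 delta cm [-0.01   0.004  1.185]
0.1 delta cm [0.034 0.008 2.365]
0.15 delta cm [0.136 0.017 3.542]
0.2 delta cm [0.297 0.03  4.712]
0.25 delta cm [0.515 0.049 5.872]
0.3 delta cm [0.791 0.072 7.02 ]
1.047 delta cm [10.984  0.941 20.893]
```

Call:
send_rows(
  series=[
    {"wx": 0, "wy": 0, "wz": 0, "dx": 0, "dy": 0, "dz": 0.4, "fingers": 215},
    {"wx": 0, "wy": 0, "wz": 0, "dx": 0, "dy": 0, "dz": 0.8, "fingers": 215},
    {"wx": 0, "wy": 0, "wz": 0, "dx": 0.03, "dy": 0, "dz": 1.0, "fingers": 215},
  ],
  newtons=25,
)

```text
t: 21.75
tool_pos: [0.4638, 0.2021, 0.0955]
orientation: [-3.138, -0.132, -0.001]
force: [3.7, 1.2, -4.2]
opening: 0.027
```

```bash
python3 st.py .5 .2 .1 -1.4865; python3 arc.py .1 .15 .2 .25 .3 .35 .4; python3 -c "
from h import *
shot('side','s34')
a=cv2.imread('pics/s34.png');cv2.imwrite('pics/s34z.png',cv2.resize(a[70:220,150:350],None,fx=4,fy=4,interpolation=cv2.INTER_CUBIC))
"
```

```text
t 21.75 pos [0.4638 0.2021 0.0955] open 0.0270 F [ 3.7295  1.1962 -4.2101] rot needed [-0.0008  0.0004  0.0001]
delta cm [ 3.6172 -0.2148  0.4529]
th est 0.0887 radius err mm 0.28 lateral mm -0.04
0.1 delta cm [0.042 0.007 0.264]
0.15 delta cm [0.144 0.016 1.441]
0.2 delta cm [0.305 0.03  2.61 ]
0.25 delta cm [0.524 0.048 3.771]
0.3 delta cm [0.8   0.072 4.919]
0.35 delta cm [1.133 0.1   6.051]
0.4 delta cm [1.522 0.133 7.166]
```

View pics/s34z.png

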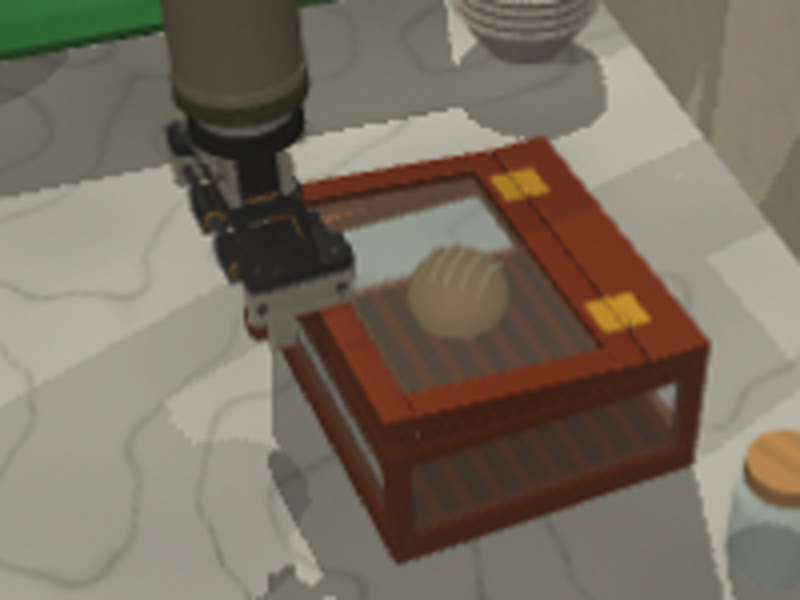

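Call:
send_rows(
  series=[
    {"wx": 0, "wy": 0, "wz": 0, "dx": 0.1, "dy": 0.01, "dz": 1.2, "fingers": 215},
    {"wx": 0, "wy": 0, "wz": 0, "dx": 0.16, "dy": 0.015, "dz": 1.2, "fingers": 215},
    {"wx": 0, "wy": 0, "wz": 0, "dx": 0.22, "dy": 0.02, "dz": 1.15, "fingers": 215},
    {"wx": 0, "wy": 0, "wz": 0, "dx": 0.28, "dy": 0.025, "dz": 1.15, "fingers": 215},
  ],
)

```text
t: 22.13
tool_pos: [0.4718, 0.2028, 0.1473]
orientation: [-3.138, -0.132, -0.002]
force: [4.7, 2.9, -4.0]
opening: 0.0273
```

```bash
python3 st.py .5 .2 .1 -1.4865; python3 arc.py  .3 .35 .4 .45 .5 .55 .6
```

```text
t 22.13 pos [0.4718 0.2028 0.1473] open 0.0273 F [ 4.6674  2.9125 -3.9915] rot needed [-0.0008  0.0009  0.0001]
delta cm [ 2.8243 -0.2791 -4.7262]
th est 0.3105 radius err mm 0.76 lateral mm -0.07
0.3 delta cm [ 0.007  0.008 -0.261]
0.35 delta cm [0.34  0.036 0.872]
0.4 delta cm [0.729 0.069 1.987]
0.45 delta cm [1.173 0.107 3.08 ]
0.5 delta cm [1.671 0.149 4.15 ]
0.55 delta cm [2.221 0.196 5.194]
0.6 delta cm [2.823 0.248 6.208]
```

Call:
send_rows(
  series=[
    {"wx": 0, "wy": 0, "wz": 0, "dx": 0.36, "dy": 0.035, "dz": 0.9, "fingers": 215},
    {"wx": 0, "wy": 0, "wz": 0, "dx": 0.4, "dy": 0.035, "dz": 1.1, "fingers": 215},
    {"wx": 0, "wy": 0, "wz": 0, "dx": 0.45, "dy": 0.04, "dz": 1.08, "fingers": 215},
    {"wx": 0, "wy": 0, "wz": 0, "dx": 0.5, "dy": 0.04, "dz": 1.05, "fingers": 215},
  ],
)

```text
t: 22.47
tool_pos: [0.4893, 0.2043, 0.1926]
orientation: [-3.138, -0.132, 0.001]
force: [6.4, 2.2, -6.8]
opening: 0.0273
```

```bash
python3 st.py .5 .2 .1 -1.4865; python3 arc.py .5 .55 .6 .65 .7 .75 .8
```

```text
t 22.47 pos [0.4893 0.2043 0.1926] open 0.0273 F [ 6.4387  2.2132 -6.8456] rot needed [-0.0006 -0.0004 -0.0001]
delta cm [ 1.0652 -0.4256 -9.2567]
th est 0.5160 radius err mm 0.94 lateral mm -0.10
0.5 delta cm [-0.088  0.003 -0.38 ]
0.55 delta cm [0.462 0.05  0.663]
0.6 delta cm [1.064 0.101 1.678]
0.65 delta cm [1.715 0.157 2.661]
0.7 delta cm [2.415 0.216 3.611]
0.75 delta cm [3.161 0.28  4.524]
0.8 delta cm [3.952 0.347 5.398]
```

Call:
send_rows(
  series=[
    {"wx": 0, "wy": 0, "wz": 0, "dx": 0.5, "dy": 0.05, "dz": 0.7, "fingers": 215},
    {"wx": 0, "wy": 0, "wz": 0, "dx": 0.62, "dy": 0.05, "dz": 1.0, "fingers": 215},
    {"wx": 0, "wy": 0, "wz": 0, "dx": 0.65, "dy": 0.055, "dz": 0.98, "fingers": 215},
    {"wx": 0, "wy": 0, "wz": 0, "dx": 0.7, "dy": 0.06, "dz": 0.92, "fingers": 215},
  ],
)

```text
t: 22.8
tool_pos: [0.5139, 0.2063, 0.2307]
orientation: [3.139, 0.133, -0.008]
force: [1.6, 1.0, -4.5]
opening: 0.0274
```

```bash
python3 st.py .5 .2 .1 -1.4865; python3 arc.py .7 .75 .8 .85 .9 .95 1.0 1.047
```

```text
t 22.80 pos [0.5139 0.2063 0.2307] open 0.0274 F [ 1.5516  1.0286 -4.4663] rot needed [ 0.0003 -0.0053 -0.0003]
delta cm [ -1.3898  -0.6311 -13.0739]
th est 0.7079 radius err mm 0.97 lateral mm -0.14
0.7 delta cm [-0.04   0.011 -0.207]
0.75 delta cm [0.706 0.074 0.706]
0.8 delta cm [1.497 0.142 1.581]
0.85 delta cm [2.33  0.213 2.415]
0.9 delta cm [3.204 0.287 3.206]
0.95 delta cm [4.116 0.365 3.952]
1.0 delta cm [5.064 0.446 4.651]
1.047 delta cm [5.986 0.524 5.264]
```

Call:
send_rows(
  series=[
    {"wx": 0, "wy": -0.004, "wz": 0, "dx": 0.72, "dy": 0.07, "dz": 0.73, "fingers": 215},
    {"wx": 0, "wy": 0, "wz": 0, "dx": 0.8, "dy": 0.07, "dz": 0.88, "fingers": 215},
    {"wx": 0, "wy": 0, "wz": 0, "dx": 0.84, "dy": 0.07, "dz": 0.83, "fingers": 215},
    {"wx": 0, "wy": 0, "wz": 0, "dx": 0.87, "dy": 0.075, "dz": 0.79, "fingers": 215},
  ],
)

```text
t: 23.13
tool_pos: [0.5459, 0.2089, 0.2638]
orientation: [3.137, 0.133, -0.013]
force: [2.1, 1.6, -5.5]
opening: 0.0271
```

```bash
python3 st.py .5 .2 .1 -1.4865; python3 arc.py .9 .95 1.0 1.047 1.06; python3 -c "
from h import *
shot('side','s35');shot('scene','c35')
"
```

```text
t 23.13 pos [0.5459 0.2089 0.2638] open 0.0271 F [ 2.0999  1.6074 -5.4633] rot needed [ 0.0017 -0.0082 -0.0007]
delta cm [ -4.5866  -0.8936 -16.3792]
th est 0.9024 radius err mm 0.82 lateral mm -0.24
0.9 delta cm [ 0.007  0.025 -0.1  ]
0.95 delta cm [0.919 0.102 0.646]
1.0 delta cm [1.867 0.183 1.346]
1.047 delta cm [2.789 0.262 1.959]
1.06 delta cm [3.049 0.284 2.121]
```

View pics/s35.png

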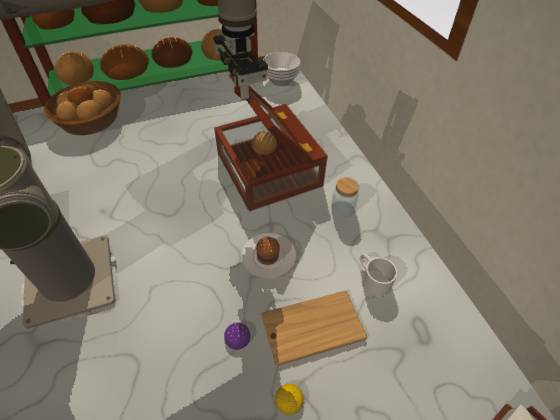

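View pics/c35.png

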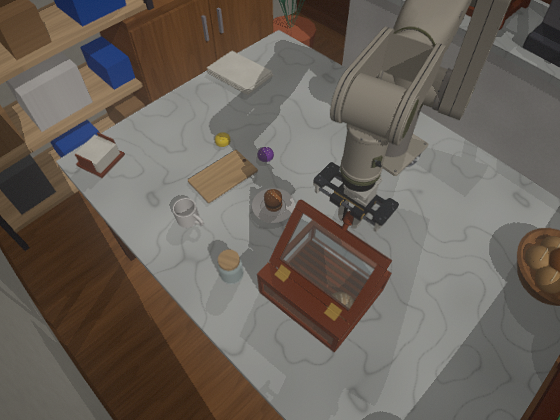

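The lid swings up cleanly and the fingers are still on the knob. The last stretch gets smaller steps, with the tilt corrected.

Call:
send_rows(
  series=[
    {"wx": 0.002, "wy": -0.008, "wz": 0, "dx": 0.7, "dy": 0.08, "dz": 0.5, "fingers": 215},
    {"wx": 0, "wy": 0, "wz": 0, "dx": 0.7, "dy": 0.06, "dz": 0.5, "fingers": 215},
    {"wx": 0, "wy": 0, "wz": 0, "dx": 0.5, "dy": 0.05, "dz": 0.35, "fingers": 215},
    {"wx": 0, "wy": 0, "wz": 0, "dx": 0.15, "dy": 0.02, "dz": 0.1, "fingers": 215},
  ],
)

```text
t: 23.57
tool_pos: [0.5653, 0.2106, 0.2783]
orientation: [3.138, 0.133, -0.009]
force: [-2.2, -0.5, -1.1]
opening: 0.0272
```

```bash
python3 st.py .5 .2 .1 -1.4865; python3 arc.py 1.0 1.047
```

```text
t 23.57 pos [0.5653 0.2106 0.2783] open 0.0272 F [-2.1612 -0.5256 -1.11  ] rot needed [ 0.0012 -0.006  -0.0006]
delta cm [ -6.5271  -1.0592 -17.8339]
th est 1.0051 radius err mm 0.49 lateral mm -0.24
1.0 delta cm [-0.073  0.017 -0.109]
1.047 delta cm [0.849 0.096 0.504]
```

Call:
send_rows(
  series=[
    {"wx": 0.001, "wy": -0.006, "wz": 0, "dx": 0.5, "dy": 0.06, "dz": 0.3, "fingers": 215},
    {"wx": 0, "wy": 0, "wz": 0, "dx": 0.25, "dy": 0.03, "dz": 0.15, "fingers": 215},
    {"wx": 0, "wy": 0, "wz": 0, "dx": 0, "dy": 0, "dz": 0, "fingers": 215},
    {"wx": 0, "wy": 0, "wz": 0, "dx": 0, "dy": 0, "dz": 0, "fingers": 215},
  ],
)

```text
t: 23.9
tool_pos: [0.5724, 0.2112, 0.2828]
orientation: [3.138, 0.133, -0.003]
force: [-2.0, -0.2, -1.7]
opening: 0.0274
```

```bash
python3 st.py .5 .2 .1 -1.4865; python3 arc.py 1.0 1.047;python3 -c "
from h import *
shot('side','s36');shot('scene','c36');shot('wrist','w36')
a=cv2.imread('pics/s36.png');cv2.imwrite('pics/s36z.png',cv2.resize(a[60:210,180:380],None,fx=4,fy=4,interpolation=cv2.INTER_CUBIC))
a=cv2.imread('pics/c36.png');cv2.imwrite('pics/c36z.png',cv2.resize(a[190:340,240:440],None,fx=4,fy=4,interpolation=cv2.INTER_CUBIC))
"
```

```text
t 23.90 pos [0.5724 0.2112 0.2828] open 0.0274 F [-2.0049 -0.1945 -1.6835] rot needed [ 0.0011 -0.0021 -0.0006]
delta cm [ -7.2407  -1.1225 -18.2825]
th est 1.0408 radius err mm 0.26 lateral mm -0.21
1.0 delta cm [-0.787 -0.046 -0.558]
1.047 delta cm [0.135 0.033 0.056]
```

View pics/s36z.png

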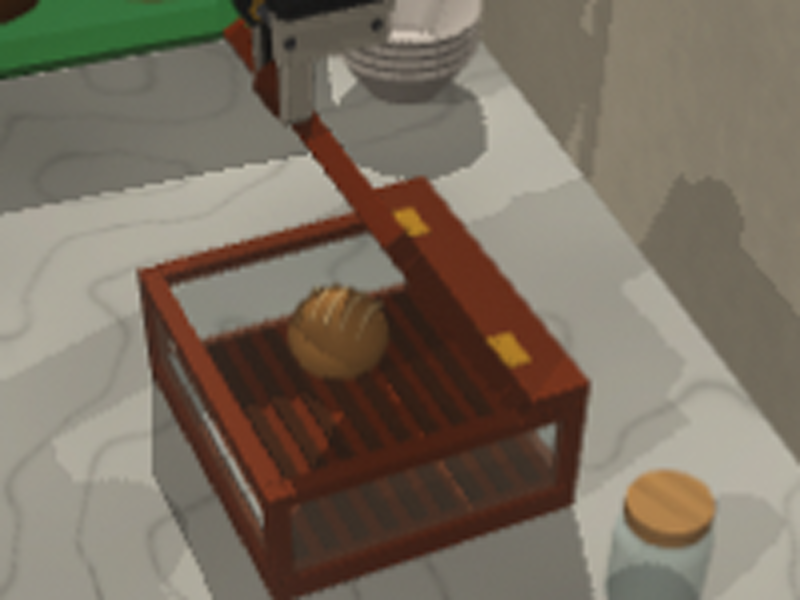

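View pics/c36z.png

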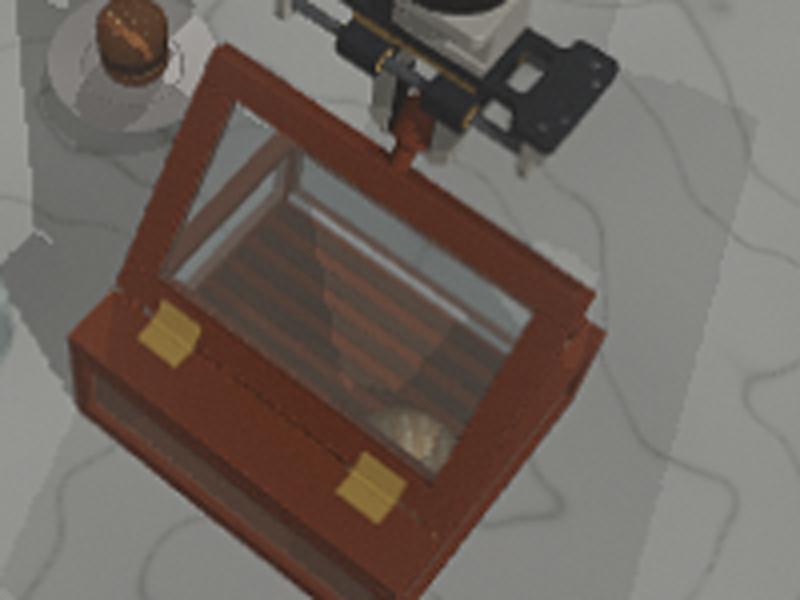

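View pics/w36.png

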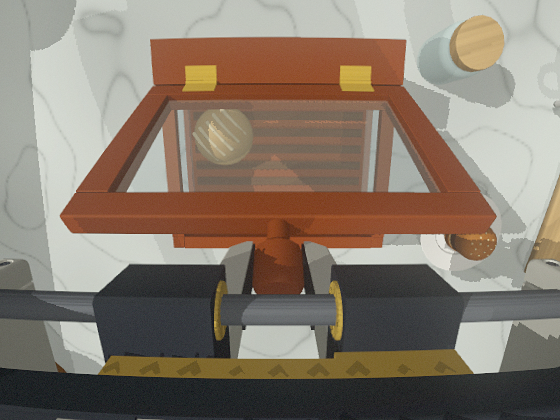

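```bash
python3 - <<'E'
from h import *
np.set_printoptions(precision=1,suppress=True)
psi=.085;u=np.array([np.cos(psi),np.sin(psi),0]);v=np.array([-np.sin(psi),np.cos(psi),0])
M=np.array([.4957,.2041,.128]);H=M+.204*u
print("hinge",H)
for n,obs in(("scene",[(296.25,201.25),(389.25,263.25)]),("wrist",[(79,190),(480,193)])):
  c=cam(n); print(n,"obs",obs)
  for th in(0,.95,1.0,1.047,1.1):
    print(th,[proj(c,H-u*.204*np.cos(th)+np.array([0,0,.204*np.sin(th)])+s*v*.14) for s in(-1,1)])
E
```

```text
hinge [0.7 0.2 0.1]
scene obs [(296.25, 201.25), (389.25, 263.25)]
0 [array([312.1, 215.2]), array([392.2, 269.8])]
0.95 [array([295.4, 200.4]), array([388.1, 263.3])]
1.0 [array([293.3, 201.1]), array([386.7, 264.7])]
1.047 [array([291.3, 202. ]), array([385.2, 266.1])]
1.1 [array([289. , 203.2]), array([383.5, 268. ])]
wrist obs [(79, 190), (480, 193)]
0 [array([387.9, 253.4]), array([169.2, 253.5])]
0.95 [array([486. , 232.9]), array([ 72.6, 233.1])]
1.0 [array([494. , 223.6]), array([ 64.7, 223.7])]
1.047 [array([501.7, 213.5]), array([ 57.1, 213.7])]
1.1 [array([510.5, 200.7]), array([ 48.4, 200.8])]
```

```bash
python3 - <<'E'
from h import *
a=cv2.imread('pics/w36.png')
L=cv2.resize(a[180:250,40:140],None,fx=4,fy=4,interpolation=cv2.INTER_CUBIC);Rr=cv2.resize(a[180:250,420:520],None,fx=4,fy=4,interpolation=cv2.INTER_CUBIC)
b=cv2.imread('pics/c36.png');S=cv2.resize(b[190:250,280:330],None,fx=8,fy=5,interpolation=cv2.INTER_CUBIC)
s1=cv2.resize(b[185:235,275:325],None,fx=6,fy=6,interpolation=cv2.INTER_CUBIC);s2=cv2.resize(b[240:290,360:410],None,fx=6,fy=6,interpolation=cv2.INTER_CUBIC)
out=np.zeros((580,800,3),np.uint8);out[:280,:400]=L;out[:280,400:]=Rr;out[280:,:300]=s1;out[280:,400:700]=s2
cv2.imwrite('pics/z36.png',out)
E
```

```text
(no output)
```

View pics/z36.png

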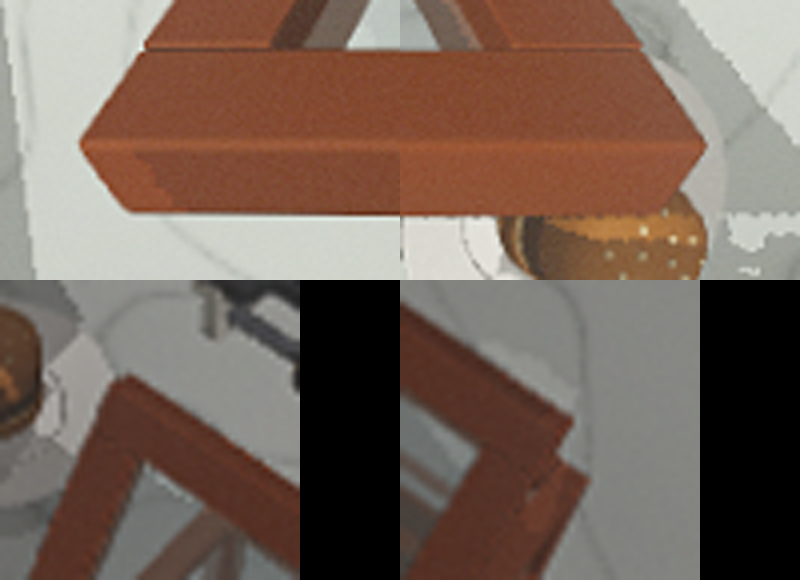

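```bash
python3 - <<'E'
from h import *
a=cv2.imread('pics/w36.png')
L=cv2.resize(a[25:105,135:235],None,fx=4,fy=4,interpolation=cv2.INTER_CUBIC);Rr=cv2.resize(a[25:105,325:425],None,fx=4,fy=4,interpolation=cv2.INTER_CUBIC)
cv2.imwrite('pics/z36b.png',np.hstack([L,Rr]))
E
```

```text
(no output)
```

View pics/z36b.png

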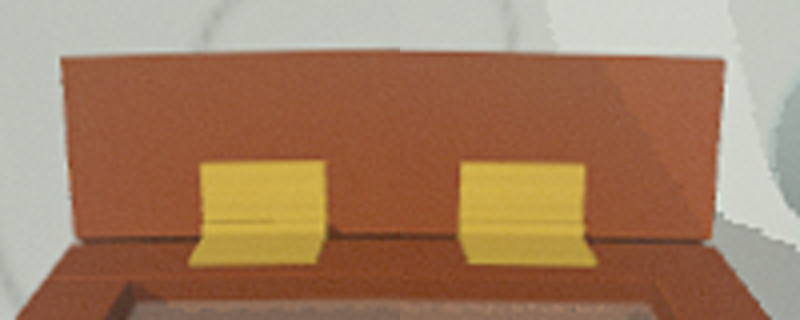

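```bash
python3 - <<'E'
from h import *
from scipy.optimize import least_squares
np.set_printoptions(precision=3,suppress=True)
psi=.085;c=cam("wrist");H=np.array([.699,.2214,.128])
def run(full):
    def pt(th,s,r,d,ps):
        u=np.array([np.cos(ps),np.sin(ps),0]);v=np.array([-np.sin(ps),np.cos(ps),0]);z=np.array([0,0,1])
        if th is None: return H+u*r+s*.14*v
        return H-r*(np.cos(th)*u-np.sin(th)*z)-d*(np.sin(th)*u+np.cos(th)*z)+s*.14*v
    obs=[((150.5,39.5),None,1,.046,0),((406.25,40),None,-1,.046,0),((153.75,84.5),None,1,0,0),((403.25,84.5),None,-1,0,0),
     ((60,216.25),1,1,.204,0),((496.25,216.25),1,-1,.204,0),((72.5,233),1,1,.204,.018),((485,233.75),1,-1,.204,.018)]
    def f(x):
        K,k1,C=c;C=C.copy();C[:3,3]+=x[1:4];
        if full: C[:3,:3]=R.from_rotvec(x[5:8]).as_matrix()@C[:3,:3]
        return np.concatenate([proj((K,k1,C),pt(None if t is None else x[0],s,r,d,x[4]))-o for o,t,s,r,d in obs])
    w=least_squares(f,[1.0,0,0,0,psi]+([0,0,0] if full else []));print(w.x,"rms px",np.sqrt((w.fun**2).mean()))
run(False);run(True)
E
```

```text
[ 1.039  0.001 -0.     0.002  0.084] rms px 0.5685037777699236
[ 1.045  0.003 -0.001  0.002  0.082  0.002  0.005 -0.002] rms px 0.5584010871099732
```

The camera fit gives 1.039–1.045 rad and the arc geometry gives 1.041, against a target of 1.047. One small nudge, then hold.

Call:
send_rows(
  series=[
    {"wx": 0.001, "wy": -0.002, "wz": 0, "dx": 0.08, "dy": 0.01, "dz": 0.05, "fingers": 215},
    {"wx": 0, "wy": 0, "wz": 0, "dx": 0, "dy": 0, "dz": 0, "fingers": 215},
    {"wx": 0, "wy": 0, "wz": 0, "dx": 0, "dy": 0, "dz": 0, "fingers": 215},
    {"wx": 0, "wy": 0, "wz": 0, "dx": 0, "dy": 0, "dz": 0, "fingers": 215},
  ],
)

```text
t: 24.38
tool_pos: [0.5727, 0.2112, 0.2829]
orientation: [3.139, 0.134, -0.001]
force: [-1.4, -0.0, -2.0]
opening: 0.0274
```

```bash
python3 st.py .5 .2 .1 -1.4865; python3 arc.py 1.047;python3 -c "
from h import *
print(abs(robot.read_state()['dq']).max())
shot('side','s37');shot('wrist','w37')
a=cv2.imread('pics/s37.png');b=cv2.imread('pics/w37.png')
cv2.imwrite('pics/x37.png',np.hstack([cv2.resize(a[200:360,200:420],(400,300)),cv2.resize(b,(400,300))]))
"; python3 arc.py 1.047
```

```text
t 24.38 pos [0.5727 0.2112 0.2829] open 0.0274 F [-1.3682 -0.0374 -2.0069] rot needed [ 0.0003 -0.0005 -0.0007]
delta cm [ -7.2659  -1.122  -18.2908]
th est 1.0419 radius err mm 0.20 lateral mm -0.24
1.047 delta cm [0.11  0.033 0.048]
0.003956736886560057
th est 1.0420 radius err mm 0.22 lateral mm -0.23
1.047 delta cm [0.109 0.032 0.044]
```

View pics/x37.png

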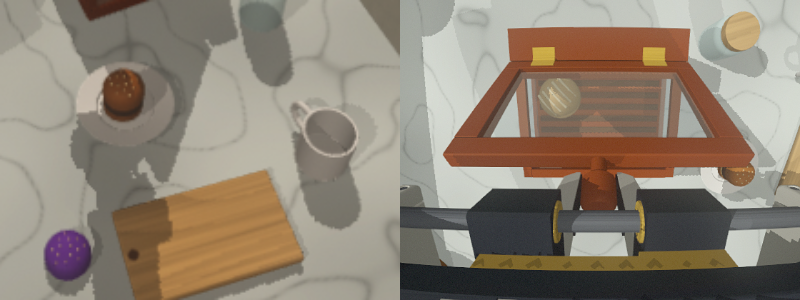

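The lid is steady at about 1.042 rad (59.7°). The knob is gripped, the roll is standing straight, and everything else is where it was. Handing in.

```bash
python3 -c "
from plant import robot
print(robot.close_job()); s=robot.read_state(); print(s['t'],s['tool_pos'],s['opening'])"
```

```text
the job is handed in; nothing more can be done
None
the job is handed in; nothing more can be done
```

The roll is finished on its plate and the lid is being held about 60° open. I handed the job in at about 24.5 s of the 59 s allowed, with the gripper still on the knob.

- **Roll:** I lowered the patty onto the bottom half and then the top half onto the patty, each to a light contact before opening the fingers. The peak contact force reading was about 15 N. Wrist pictures show the parts lined up to about 1 mm, and the side and scene views show the stack standing straight.
- **Lid:** I pinched the knob at a 27 mm opening and swung the lid up along its arc. The last reading from the arm's position was 1.042 rad (59.7°), against a target of 1.047. A fit to the wrist picture just before a final nudge of under 1 mm gave 1.039–1.045. The lid was steady with about 2 N on the wrist.
- **Other things:** In the last pictures the plate, loaf, jar, mug and look-alikes show no sign of having moved.

**Checks that disagreed:**
- **Fingertips:** They appeared about 28 mm above the reported TCP, so I set heights by the pictures and contact force instead.
- **Bottom half:** It already lay about 4 mm off the plate's centre. I stacked onto it as it was, so the roll is off centre by that much.
- **Scene view of the lid:** My first reading gave about 0.95 rad because I had picked the wrong edge of the lid. Reading the right corner gave about 1.06 ± 0.05.

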